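Strip the masters from a new mould half, gauge its key slot and put everything away

ROBOT

A 6-joint arm with a two-finger parallel gripper is mounted at the origin on the work surface. World frame = base frame: x ahead of the robot, y to its left, z up, the work surface at z = 0. Lengths are in mm, angles in rad, forces in N, time in s.
With the tool pointing down it reaches from about 275 to 1000 mm from the base axis. Payload 8.4 kg.
Tool frame: the origin (TCP) lies midway between the tips of the shut fingers; the grasp point (between the pads) lies 19 mm behind it; z points along the fingers, y is the line along which they close (so a half turn about z gives the same grasp; the last joint's range is limited). The gripper opens to 85 mm and grips with 20 to 120 N. Pads are 22 mm wide; open, the fingers measure 114 mm over their backs; the gripper's body (76 mm by 85 mm) begins 54 mm behind the grasp point. The pads swing forward as they close: fully open they stand 13 mm farther back than shut.
Start: joints at [-1.284, 0.353, 1.633, -0, 1.155, -0.002], TCP at [178, -599.119, 231.281] pointing down, gripper open.
Joint ranges: [-2.63, 2.63], [-0.92, 2.1], [0.06, 2.66], [-1.3, 4.44], [0, 2.69], [-3.02, 3.02]. Speed limits (rad/s): [2.22, 2.22, 2.79, 3.14, 3.14, 3.14].

INTERFACE

Orientations are given as [roll, pitch, yaw] about the fixed x, y, z axes, in that order (R = Rz(yaw) Ry(pitch) Rx(roll)).
In Python, from rig import r, cams gives the robot as it stands. The module is installed in compiled form; this text tells all that it offers.
- The arm moves only by the tool send_rows, never from a script. Its argument "targets" is one flat list of numbers, 7 for each row, row after row: the shift along the tool's x, y, z in m, then the turn, a rotation vector about the tool's x, y, z in rad, then the opening, from -1 (shut) to 1 (fully open). In form: [tx, ty, tz, wx, wy, wz, fingers, tx, ty, tz, wx, wy, wz, fingers, ...]. A call has 1 to 12 rows; each row is the pose to reach, as a shift and turn from the pose commanded when the call began, along the tool's axes at that moment; what a row does not reach only later rows make up. A row lasts 1/12 s, in which the tool goes at most 41.7 mm and 7.16 degrees, less where a joint would pass 70% of its speed; a pose out of reach is approached as far as the arm can. A call with a gripper value outside its range is refused whole. The fingers move at their own pace and stop on an object; "grip_force" is the grip in N (left out, the last holds). Time passes only in rows, so rows that repeat a pose let the fingers close. It gives the time, the measured TCP pose, the force, the opening and the grip force at its end, in the units of the state.
- r.sense(): the state, without advancing time (a new reading comes with each control period).
- cams.grab_frame(name): name is "scene" or "top" or "wrist"; returns a dict with "color" (420x560x3 uint8, blue, green, red), "fx", "fy", "cx", "cy" (pixels), "xyz" and "attitude" of the camera in the world. Camera axes: x right, y down, z forward; pixel columns grow to the right and rows downward; lengths in mm; the calibration is good to about 2 mm. A picture is of the moment at which its call begins. There is no depth.
- r.sign_off(): hands the job in; it is judged then, once.
The state is a dict: "clock": time; "qpos": joint angles; "qvel": joint speeds; "joint_efforts": joint torques, N m; "eef_pos": TCP position; "tcp_rot": TCP orientation; "contact_force": force on the tool from outside, world axes, zero at the start; "wrist_torque": the same for the moment, N m; "opening": opening from 0.0 (shut) to 1.0 (fully open); "grasp_force": force on a finger pad.
Only numpy, scipy, OpenCV 4.12 (cv2) and the standard library are available. Lean on these libraries where they do the work, as an engineer would, in place of code of your own. Each camera call takes 0.05 s, during which the arm holds its last target. There are 200 camera calls.

TASK

The new lower mould half has set. Put every master, those still in the mould's cavities and those already standing on the bench, back into the tray slot that carries its own colour label, upright and set down gently on the slot's floor, and check the mould's key slot with the orange-handled depth gauge: push its blade down into the slot until the shoulder rests on the mould, then return the gauge fully home to its own orange-tagged slot in the rack. Leave the other gauges, the pot and the bottle alone.

Things in the scene. Friction and masses are not known exactly. Their poses are not given: they have to be found in the camera images.
- master_green: Master, a resin model of 120 g, may be absent: bronze upright dinosaur on a weighted green plinth 38 x 54 x 14 mm, 80 mm tall in all. Origin: centre of its underside; z up. At heights 26 to 58 mm the figure is 24 mm thick along x and at least 22 mm long along y, centred: grip it there, fingers closing along x. Starts in a mould cavity.
- slot_green (a point): Centre of the floor of the green-labelled slot in the fixed masters' tray. Slot 52 mm (x) by 66 mm (y), floor 6 mm above the bench, walls and ledges 14 mm above the floor; its label, a green card with a small picture of the model, lies on the ledge 36 mm in front (-x). z up. The tray has two rows of three slots, 72 mm apart in x, 71 mm in y.
- master_blue: Master, a resin model of 120 g, may be absent: teal long-necked dinosaur on a weighted blue plinth 38 x 54 x 14 mm, 80 mm tall in all. Origin: centre of its underside; z up. At heights 26 to 58 mm the figure is 24 mm thick along x and at least 22 mm long along y, centred: grip it there, fingers closing along x. Starts in a mould cavity.
- slot_blue (a point): Centre of the floor of the blue-labelled slot in the fixed masters' tray. Slot 52 mm (x) by 66 mm (y), floor 6 mm above the bench, walls and ledges 14 mm above the floor; its label, a blue card with a small picture of the model, lies on the ledge 36 mm in front (-x). z up. The tray has two rows of three slots, 72 mm apart in x, 71 mm in y.
- master_red: Master, a resin model of 120 g, may be absent: pink branching coral on a weighted red plinth 38 x 54 x 14 mm, 80 mm tall in all. Origin: centre of its underside; z up. At heights 26 to 58 mm the figure is 24 mm thick along x and at least 22 mm long along y, centred: grip it there, fingers closing along x. Starts in a mould cavity.
- slot_red (a point): Centre of the floor of the red-labelled slot in the fixed masters' tray. Slot 52 mm (x) by 66 mm (y), floor 6 mm above the bench, walls and ledges 14 mm above the floor; its label, a red card with a small picture of the model, lies on the ledge 36 mm in front (-x). z up. The tray has two rows of three slots, 72 mm apart in x, 71 mm in y.
- master_yellow: Master, a resin model of 120 g, may be absent: sand-coloured rock arch on a weighted yellow plinth 38 x 54 x 14 mm, 80 mm tall in all. Origin: centre of its underside; z up. At heights 26 to 58 mm the figure is 24 mm thick along x and at least 22 mm long along y, centred: grip it there, fingers closing along x. Starts standing on the bench.
- slot_yellow (a point): Centre of the floor of the yellow-labelled slot in the fixed masters' tray. Slot 52 mm (x) by 66 mm (y), floor 6 mm above the bench, walls and ledges 14 mm above the floor; its label, a yellow card with a small picture of the model, lies on the ledge 36 mm in front (-x). z up. The tray has two rows of three slots, 72 mm apart in x, 71 mm in y.
- master_white: Master, a resin model of 120 g, may be absent: grey round tower on a weighted white plinth 38 x 54 x 14 mm, 80 mm tall in all. Origin: centre of its underside; z up. At heights 26 to 58 mm the figure is 24 mm thick along x and at least 22 mm long along y, centred: grip it there, fingers closing along x. Starts standing on the bench.
- slot_white (a point): Centre of the floor of the white-labelled slot in the fixed masters' tray. Slot 52 mm (x) by 66 mm (y), floor 6 mm above the bench, walls and ledges 14 mm above the floor; its label, a white card with a small picture of the model, lies on the ledge 36 mm in front (-x). z up. The tray has two rows of three slots, 72 mm apart in x, 71 mm in y.
- master_black: Master, a resin model of 120 g, may be absent: brown amphora on a weighted black plinth 38 x 54 x 14 mm, 80 mm tall in all. Origin: centre of its underside; z up. At heights 26 to 58 mm the figure is 24 mm thick along x and at least 22 mm long along y, centred: grip it there, fingers closing along x. Starts in a mould cavity.
- slot_black (a point): Centre of the floor of the black-labelled slot in the fixed masters' tray. Slot 52 mm (x) by 66 mm (y), floor 6 mm above the bench, walls and ledges 14 mm above the floor; its label, a black card with a small picture of the model, lies on the ledge 36 mm in front (-x). z up. The tray has two rows of three slots, 72 mm apart in x, 71 mm in y.
- mould: Lower mould half, fixed: pale silicone block in a plywood case 154 (x) by 230 mm (y), top face 45 mm above the bench. Origin: centre of the underside. Four cavities 41 x 57 mm (long along y), 12 mm deep, at x = -38 and +38, y = -66 and +6 mm; a master stands upright with its plinth sunk in one (underside 33 mm above the bench), free to be lifted straight up.
- key_slot (a point): Middle of the mouth of the mould's key slot, in its top face 45 mm above the bench, 72 mm from the mould's middle towards +y. The slot is 10 mm wide (x), 36 mm long (y), 34 mm deep; z up.
- gauge_orange: Depth gauge with orange handle, upright, 110 g. Origin: middle of the blade's tip; z up. Flat steel blade 5 mm thick (x), 30 mm wide (y), 30 mm long (last 6 mm: 3 x 24 mm); above it a shoulder 14 x 44 x 6 mm, underside 30 mm above the tip; then the handle 16 (x) by 26 mm (y), from 36 to 82 mm above the tip: grip it with the fingers closing along x.
- home_orange (a point): Middle of the mouth of the orange-tagged slot in the gauge rack's top, 40 mm above the bench; the orange tag lies 21 mm in front of it (-x). Slot 10 (x) by 36 mm (y), 34 mm deep. Rack: fixed wooden block 60 x 190 x 40 mm, three such slots 60 mm apart along y. The orange gauge starts here, its shoulder resting on the rack; z up.
- gauge_blue: Bystander: gauge like the orange one, with blue handle, in its slot in the rack. Origin at the blade's tip.
- gauge_grey: Bystander: gauge like the orange one, with grey handle, in its slot in the rack. Origin at the blade's tip.
- pot: Bystander: magenta open pot, 80 mm wide, 75 mm tall. Origin: centre of the underside.
- bottle: Bystander: pale bottle, 60 mm wide, 140 mm tall. Origin: centre of the underside.
Things that resemble listed ones, but are neither listed nor needed, are in the scene too. Of the things like the gauge_orange, leave any that is yellow; of the rest the smaller one is meant.

How it is judged:
By the outcome, as a careful person would: the job done as asked, in the order asked, and still so for the second after the job is handed in, with the robot touching nothing.
Of master_green, master_blue, master_red, master_yellow, master_white, master_black only 4 to 6 are there at a start; the rules pass over those that are not, and their reading is None.
At some moment in a run one of master_yellow, master_white may be knocked a few centimetres aside while the robot is not near it.
It also fails if it takes over 210 s, if anything falls off the work surface, if the arm or the gripper's body presses on something with over 40 N, if the wrist force passes 120 N, or if a joint passes its speed limit or range.

## Working session

There is one attempt and no reset: what is moved stays moved. The work goes in short steps, Python scripts to look and compute and a tool call to move; the robot and the scene stay as the last step left them, time stands still between calls to the robot, and variables do not carry over. Pictures are saved under pics/ and viewed, at most 14 in all, crops included, and the job is handed in when it is done.

Besides the shell and the picture viewer there is one more tool, called after "Request:" by a JSON object that holds its "name" and its "arguments", one argument or row to a line. send_rows: Moves the arm, as the interface text tells. Its arguments: {"type":"object","properties":{"targets":{"type":"array"},"grip_force":{"type":"number"}},"required":["targets"]}

```bash
mkdir -p pics
python3 - <<'E'
from rig import r,cams
import cv2
s=r.sense(); print(s)
for n in("scene","top"):
    f=cams.grab_frame(n); print(n,{k:v for k,v in f.items() if k!="color"})
    cv2.imwrite(f"pics/{n}0.png",cv2.resize(f["color"],(800,600),interpolation=cv2.INTER_CUBIC))
E
```

```text
{'clock': 0.0, 'qpos': array([-1.28439893e+00,  3.53682323e-01,  1.63413431e+00, -7.88224813e-06,
        1.15521009e+00, -2.37921887e-03]), 'qvel': array([-0.00076888,  0.00058125, -0.00256085, -0.00104228, -0.00066962,
        0.00084718]), 'joint_efforts': array([ 7.90316280e-04, -6.05234957e+01, -3.42065299e+01,  7.03938582e-06,
        9.42388811e-03,  3.99236868e-06]), 'eef_pos': array([ 177.86125815, -598.65532832,  230.54026974]), 'tcp_rot': array([-3.14015858e+00,  3.79477299e-06,  2.88779804e-01]), 'contact_force': array([ 0.50038759, -0.51453259, -0.27969057]), 'wrist_torque': array([0.03491509, 0.03412981, 0.00529956]), 'grasp_force': 0.0, 'opening': 1.0000850871732285}
scene {'fx': 477.5402155521824, 'fy': 477.5402155521824, 'cx': 278.13094007291585, 'cy': 207.29420142309138, 'xyz': array([1444.07419745, -459.60900934, 1189.35270562]), 'attitude': array([-2.43468399,  0.01003774,  1.07555489])}
top {'fx': 449.5369148316295, 'fy': 449.5369148316295, 'cx': 275.2796902794245, 'cy': 206.94252232227527, 'xyz': array([ 427.58104069,   26.43052309, 1178.49185845]), 'attitude': array([-3.00305035, -0.02610271, -1.59599814])}
```

View pics/scene0.png

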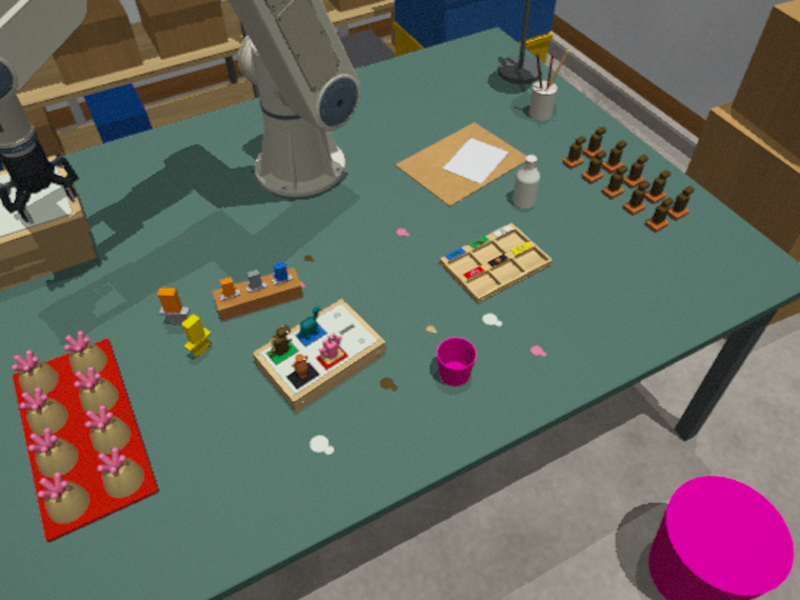

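View pics/top0.png

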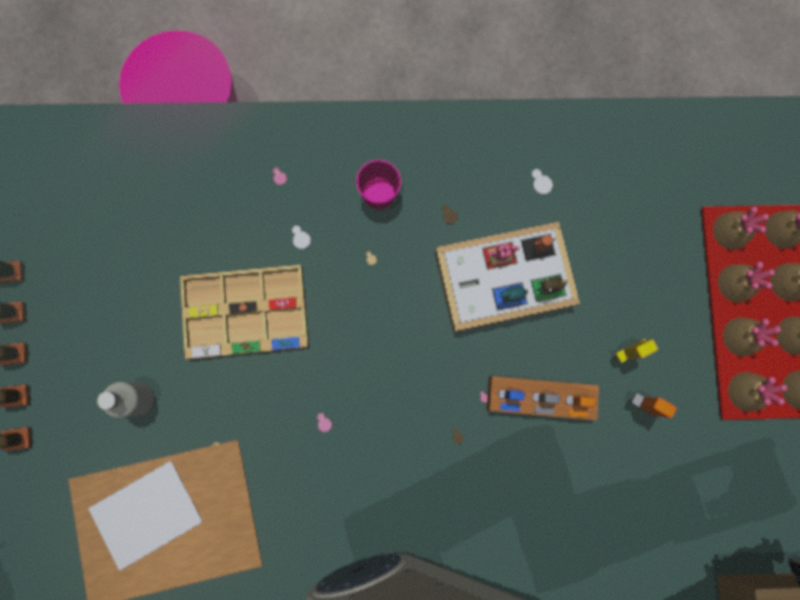

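The scene view shows four masters in the mould: green and black (280,340)/(300,370), blue and red (310,325)/(332,348). No yellow or white master is visible on the bench.

There are three possible gauges:
- An orange one in the rack, scene (228,287), top (580,402).
- A larger loose orange one, scene (170,300), top (655,405).
- A yellow one, scene (195,335).

The rack one fits: it is the smaller orange one and sits at the orange tag. I'll confirm this in a crop.

```bash
cat > h.py <<'E'
import numpy as np,cv2
from scipy.spatial.transform import Rotation as R
from rig import r,cams
def px2w(f,pts,z):
    "native pixels -> world xy at height z"
    d=np.array([[(u-f["cx"])/f["fx"],(v-f["cy"])/f["fy"],1] for u,v in pts])@R.from_euler("xyz",f["attitude"]).as_matrix().T
    c=f["xyz"]; return c+d*((np.broadcast_to(z,len(d))-c[2])/d[:,2])[:,None]
def w2px(f,P):
    p=(np.atleast_2d(P)-f["xyz"])@R.from_euler("xyz",f["attitude"]).as_matrix()
    return np.c_[f["fx"]*p[:,0]/p[:,2]+f["cx"],f["fy"]*p[:,1]/p[:,2]+f["cy"]]
def crop(f,x0,y0,x1,y1,s,name):
    cv2.imwrite(f"pics/{name}.png",cv2.resize(f["color"][y0:y1,x0:x1],None,fx=s,fy=s,interpolation=cv2.INTER_CUBIC))
def shift(xyz,yaw=None):
    "tool-frame shift (m) and turn to reach xyz mm, pointing down, closing dir yaw"
    s=r.sense(); T=R.from_euler("xyz",s["tcp_rot"])
    d=T.inv().apply(np.array(xyz)-s["eef_pos"])/1000
    w=np.zeros(3) if yaw is None else (T.inv()*R.from_euler("xyz",[np.pi,0,yaw])).as_rotvec()
    return np.round(d,4),np.round(w,4)
E
python3 - <<'E'
from h import *
f=cams.grab_frame("top"); k=.7
P=lambda l,z:print(px2w(f,[(k*a,k*b) for a,b in l],z).round(0)[:,:2].tolist())
print("mould corners");P([(437,247),(560,223),(579,302),(457,329)],45)
print("keyslot");P([(469,283)],45)
print("masters r,k,b,g");P([(500,255),(538,247),(510,296),(549,288)],47)
print("rack");P([(491,376),(600,384),(597,420),(488,413)],40)
print("labels y,k,r,w,g,b");P([(204,311),(243,308),(283,304),(205,351),(246,347),(286,343)],20)
print("tray corners");P([(180,276),(301,265),(307,348),(186,358)],20)
print("pot,bottle");P([(379,183),(112,400)],75)
a=cv2.resize(f["color"][145:300,300:480],None,fx=3.4,fy=3.4,interpolation=cv2.INTER_CUBIC)
cv2.imwrite("pics/topc.png",a)
E
```

```text
mould corners
[[672.0, -88.0], [712.0, -315.0], [566.0, -340.0], [523.0, -119.0]]
keyslot
[[605.0, -144.0]]
masters r,k,b,g
[[654.0, -201.0], [668.0, -271.0], [579.0, -216.0], [592.0, -287.0]]
rack
[[439.0, -176.0], [420.0, -370.0], [357.0, -360.0], [374.0, -168.0]]
labels y,k,r,w,g,b
[[568.0, 334.0], [572.0, 264.0], [577.0, 192.0], [496.0, 331.0], [501.0, 258.0], [507.0, 187.0]]
tray corners
[[633.0, 378.0], [648.0, 159.0], [497.0, 149.0], [484.0, 364.0]]
pot,bottle
[[783.0, 14.0], [414.0, 470.0]]
```

View pics/topc.png

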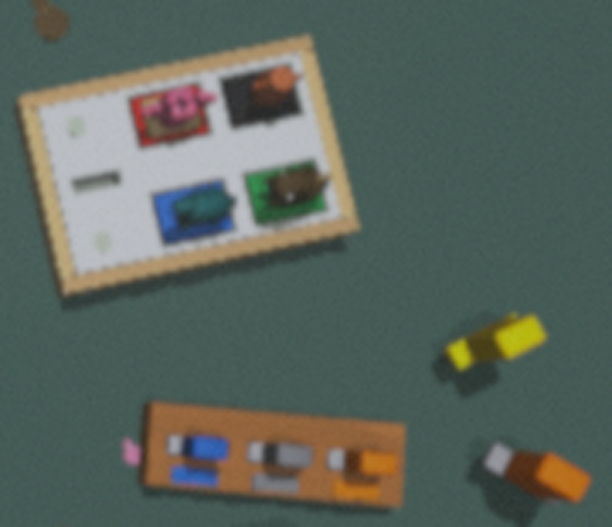

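The crop confirms it. The small orange gauge stands in the rack's orange-tagged slot at (365,462). The loose orange one at (545,475) is bigger, so it stays. Next I move over the mould and rack for a wrist view.

```bash
python3 -c "
from h import *
print(shift([560,-230,330],1.745))"
```

```text
(array([ 0.4713, -0.2448, -0.099 ]), array([-9.0000e-04, -8.0000e-04, -1.4562e+00]))
```

Request:
{"name": "send_rows", "arguments": {
  "targets": [0.471,-0.245,-0.099,0,0,-1.456,1,0.471,-0.245,-0.099,0,0,-1.456,1,0.471,-0.245,-0.099,0,0,-1.456,1,0.471,-0.245,-0.099,0,0,-1.456,1,0.471,-0.245,-0.099,0,0,-1.456,1,0.471,-0.245,-0.099,0,0,-1.456,1,0.471,-0.245,-0.099,0,0,-1.456,1,0.471,-0.245,-0.099,0,0,-1.456,1,0.471,-0.245,-0.099,0,0,-1.456,1,0.471,-0.245,-0.099,0,0,-1.456,1,0.471,-0.245,-0.099,0,0,-1.456,1,0.471,-0.245,-0.099,0,0,-1.456,1]
}}

```text
clock: 1.15
eef_pos: [532.5, -255.7, 323.3]
tcp_rot: [-3.141, -0.0, 1.752]
contact_force: [1.1, -0.1, 0.3]
opening: 0.996
grasp_force: 0.0
```

Run:
```python
from h import *
print(r.sense()["eef_pos"],r.sense()["tcp_rot"],shift([560,-230,330],1.745))
f=cams.grab_frame("wrist");print({k:v for k,v in f.items() if k!="color"})
crop(f,0,0,560,420,1.4,"w1")
```

```text
[ 532.45781422 -255.7038188   323.25254424] [-3.14147949e+00 -1.07023039e-05  1.75163588e+00] (array([ 0.0203,  0.0317, -0.0068]), array([-0.0001, -0.    ,  0.0066]))
{'fx': 290.41362921299736, 'fy': 290.41362921299736, 'cx': 276.8502772736243, 'cy': 208.12729825407936, 'xyz': array([ 519.58689751, -184.36818304,  465.43594765]), 'attitude': array([2.84973029e+00, 1.67590447e-03, 1.81370883e-01])}
```

View pics/w1.png

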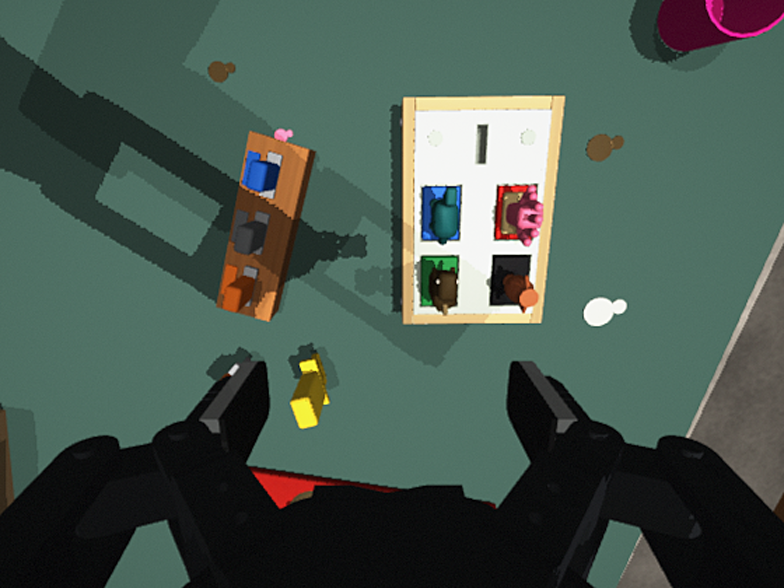

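The wrist view shows the mould (405–564, 97–323), the key slot (482,143), and the rack (217–315, 132–320) with orange at the near end. I'll enlarge it to get accurate corners.

Run:
```python
from h import *
f=cams.grab_frame("wrist");np.save("w2.npy",f,allow_pickle=True)
crop(f,150,62,410,240,3,"w2")
```

```text
(no output)
```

View pics/w2.png

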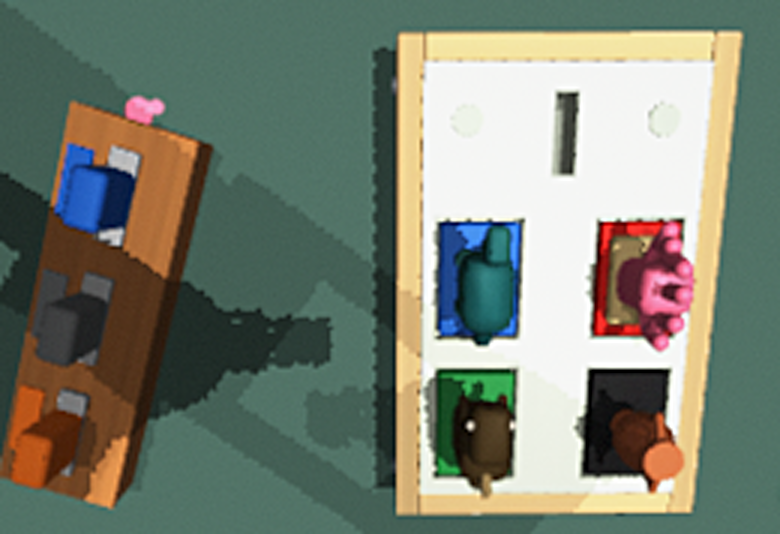

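Run:
```python
from h import *
f=np.load("w2.npy",allow_pickle=True).item()
W=lambda l,z:px2w(f,[(150+a/3,62+b/3) for a,b in l],z)[:,:2]
def fit(model,w):
    m=np.array(model,float);mc,wc=m.mean(0),w.mean(0)
    z=((w-wc)@[1,1j])*np.conj((m-mc)@[1,1j]);a=np.angle(z.sum())
    Rm=np.array([[np.cos(a),-np.sin(a)],[np.sin(a),np.cos(a)]])
    t=wc-Rm@mc;print("pose",t.round(1),a.round(4),"res",(w-(m@Rm.T+t)).round(1).tolist());return t,Rm,a
t,Rm,a=fit([(-77,115),(77,115),(77,-115),(-77,-115),(0,72)],W([(398,34),(742,33),(692,513),(398,515),(566,133)],45))
for n,p in dict(key=(0,72),blue=(-38,6),red=(38,6),green=(-38,-66),black=(38,-66)).items(): print(n,(Rm@p+t).round(1))
print("cav meas r",W([(597,221),(686,221),(680,337),(596,337)],46).mean(0).round(1),"blue",W([(439,222),(521,222),(519,337),(438,337)],46).mean(0).round(1),"black",W([(589,369),(669,369),(664,476),(583,476)],46).mean(0).round(1),"green",W([(440,370),(517,370),(515,477),(437,477)],46).mean(0).round(1))
t,Rm,a=fit([(-30,95),(30,95),(30,-95),(-30,-95)],W([(70,101),(203,150),(112,508),(3,473)],40))
print("home",(Rm@[0,-60]+t).round(1),(Rm@[0,60]+t).round(1))
print("shift",shift([590,250,330],1.64))
```

```text
pose [ 618.6 -216. ] 0.1925 res [[0.5, -0.5], [-0.5, -1.0], [-0.7, 0.4], [0.5, 0.5], [0.3, 0.5]]
key [ 604.8 -145.4]
blue [ 580.1 -217.4]
red [ 654.7 -202.9]
green [ 593.9 -288.1]
black [ 668.5 -273.5]
cav meas r [ 656.  -202.9] blue [ 580.5 -217.5] black [ 668.6 -273.1] green [ 595.1 -287.5]
pose [ 400.  -271.4] -0.1168 res [[-2.0, 0.1], [1.0, -2.7], [-0.7, 0.3], [1.7, 2.2]]
home [ 393. -331.] [ 407.  -211.8]
shift (array([ 0.4854,  0.1448, -0.0055]), array([ 0.0032, -0.0003,  0.1128]))
```

Request:
{"name": "send_rows", "arguments": {
  "targets": [0.485,0.145,-0.005,0,0,0.113,0,0.485,0.145,-0.005,0,0,0.113,0,0.485,0.145,-0.005,0,0,0.113,0,0.485,0.145,-0.005,0,0,0.113,0,0.485,0.145,-0.005,0,0,0.113,0,0.485,0.145,-0.005,0,0,0.113,0,0.485,0.145,-0.005,0,0,0.113,0,0.485,0.145,-0.005,0,0,0.113,0,0.485,0.145,-0.005,0,0,0.113,0,0.485,0.145,-0.005,0,0,0.113,0,0.485,0.145,-0.005,0,0,0.113,0,0.485,0.145,-0.005,0,0,0.113,0]
}}

```text
clock: 2.25
eef_pos: [589.2, 240.7, 327.6]
tcp_rot: [-3.141, 0.0, 1.631]
contact_force: [1.1, 0.7, -0.6]
opening: 0.5
grasp_force: 0.0
```

Request:
{"name": "send_rows", "arguments": {
  "targets": [0,0,0,0,0,0,0,0,0,0,0,0,0,0,0,0,0,0,0,0,0]
}}

```text
clock: 2.5
eef_pos: [589.2, 238.6, 327.3]
tcp_rot: [-3.141, 0.001, 1.632]
contact_force: [0.6, -0.7, -0.1]
opening: 0.501
grasp_force: 0.0
```

Run:
```python
from h import *
f=cams.grab_frame("wrist");np.save("w3.npy",f,allow_pickle=True)
e=w2px(f,[[484,364,20],[633,378,20],[648,159,20],[497,149,20]]);print(e,r.sense()["opening"],r.sense()["eef_pos"])
x0,y0=np.maximum(e.min(0)-15,0).astype(int);x1,y1=(e.max(0)+15).astype(int);print(x0,y0,x1,y1)
crop(f,x0,y0,x1,y1,4,"w3")
f=cams.grab_frame("scene");crop(f,0,0,560,420,1.4,"scene1")
```

```text
[[209.02887475  77.2299155 ]
 [314.25537801  73.538711  ]
 [310.13925565 219.95972166]
 [217.70530638 220.25457894]] 0.500570644089182 [589.3266934  237.98471294 327.50359564]
194 58 329 235
```

View pics/w3.png

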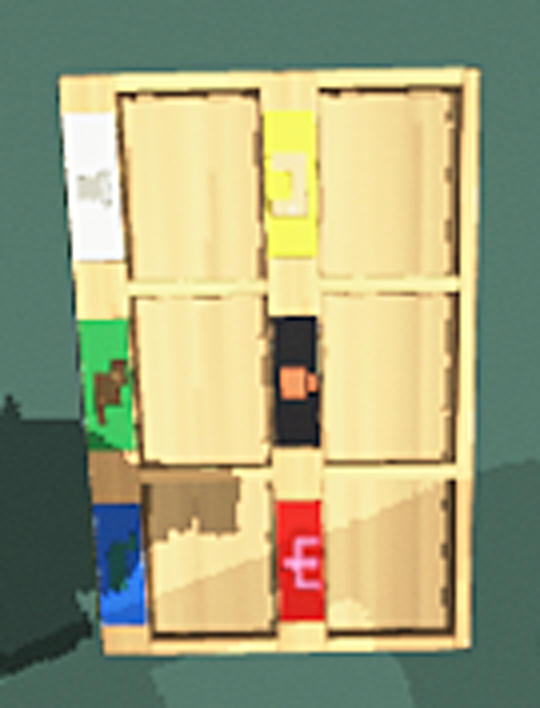

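View pics/scene1.png

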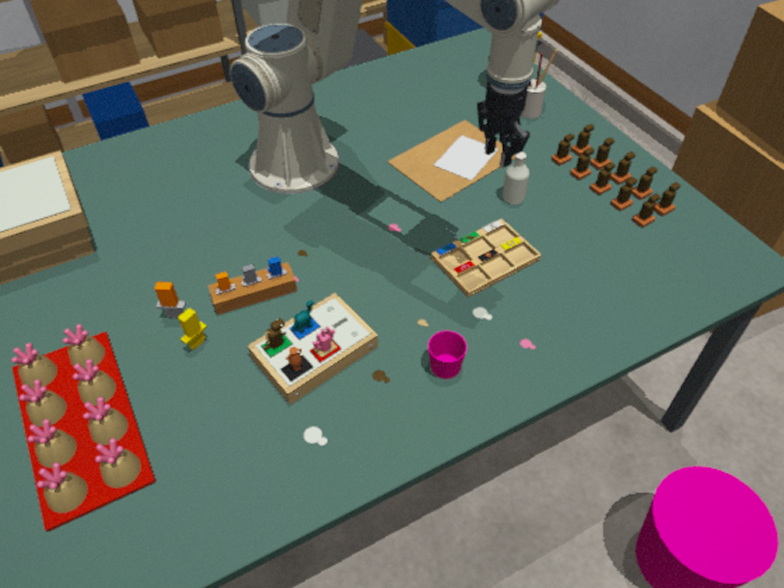

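The crop shows the label positions: white (95,187), green (106,384), blue (120,563), yellow (292,184), black (296,382), red (300,561). The scene view confirms there is no yellow or white master on the bench, so only the four in the mould are present.

Run:
```python
from h import *
f=np.load("w3.npy",allow_pickle=True).item()
w=px2w(f,[(194+a/4,58+b/4) for a,b in [(94.5,187),(105.5,384),(119.5,563.5),(292,184),(296,382),(300,561)]],20)[:,:2]
m=np.array([(-72,71),(-72,0),(-72,-71),(0,71),(0,0),(0,-71)],float)
z=((w-w.mean(0))@[1,1j])*np.conj((m-m.mean(0))@[1,1j]);a=np.angle(z.sum())
Rm=np.array([[np.cos(a),-np.sin(a)],[np.sin(a),np.cos(a)]]);t=w.mean(0)-Rm@m.mean(0)
print(t,a,(w-m@Rm.T-t).round(1).tolist())
for n,p in dict(green=(-36,0),blue=(-36,-71),red=(36,-71),black=(36,0)).items(): print(n,(Rm@p+t).round(1))
# slot openings check: corners at top z=20
q=[(118,94),(260,92),(266,280),(128,280)];print("white slot",px2w(f,[(194+a/4,58+b/4) for a,b in q],20)[:,:2].mean(0),Rm@[-36,71]+t)
q=[(322,478),(455,475),(450,632),(326,632)];print("red slot",px2w(f,[(194+a/4,58+b/4) for a,b in q],20)[:,:2].mean(0))
q=[(131,297),(268,294),(272,464),(140,464)];print("green slot",px2w(f,[(194+a/4,58+b/4) for a,b in q],20)[:,:2].mean(0))
print(shift([580.3,-217.4,250],1.5708+.1925))
```

```text
[573.30396627 262.19118882] 0.07429877075857512 [[0.1, 0.1], [-0.8, -0.1], [-0.0, -0.1], [0.2, 0.2], [0.2, -0.2], [0.3, 0.1]]
green [537.4 259.5]
blue [542.7 188.7]
red [614.5 194.1]
black [609.2 264.9]
white slot [532.27367958 329.42460425] [532.13292551 330.32301253]
red slot [613.89497668 195.80660966]
green slot [537.90111789 260.01394965]
(array([-0.4537, -0.0362,  0.078 ]), array([-0.0005,  0.0005, -0.1329]))
```

Request:
{"name": "send_rows", "arguments": {
  "targets": [-0.454,-0.036,0.128,0,0,-0.133,0.1,-0.454,-0.036,0.128,0,0,-0.133,0.1,-0.454,-0.036,0.128,0,0,-0.133,0.1,-0.454,-0.036,0.128,0,0,-0.133,0.1,-0.454,-0.036,0.128,0,0,-0.133,0.1,-0.454,-0.036,0.128,0,0,-0.133,0.1,-0.454,-0.036,0.128,0,0,-0.133,0.1,-0.454,-0.036,0.128,0,0,-0.133,0.1,-0.454,-0.036,0.128,0,0,-0.133,0.1,-0.454,-0.036,0.128,0,0,-0.133,0.1,-0.454,-0.036,0.128,0,0,-0.133,0.1,-0.454,-0.036,0.128,0,0,-0.133,0.1]
}}

```text
clock: 3.6
eef_pos: [579.2, -222.1, 198.6]
tcp_rot: [-3.14, 0.001, 1.76]
contact_force: [-0.8, 0.4, -0.5]
opening: 0.545
grasp_force: 0.0
```

Request:
{"name": "send_rows", "arguments": {
  "targets": [0,0,0,0,0,0,0.1,0,0,0,0,0,0,0.1,0,0,0,0,0,0,0.1]
}}

```text
clock: 3.85
eef_pos: [581.0, -216.1, 200.4]
tcp_rot: [3.141, -0.0, 1.764]
contact_force: [-0.3, 0.0, -0.2]
opening: 0.549
grasp_force: 0.0
```

Run:
```python
from h import *
s=r.sense();print(s["eef_pos"],s["tcp_rot"],s["qvel"].round(3))
print(shift([580.3,-217.4,59],1.5708+.1925))
```

```text
[ 581.00656608 -216.05046541  200.35934783] [ 3.14117452e+00 -2.34010997e-04  1.76377479e+00] [ 0.024 -0.007 -0.002  0.    -0.003 -0.001]
(array([-0.0012, -0.001 ,  0.1414]), array([ 0.0004, -0.0002,  0.0005]))
```

Request:
{"name": "send_rows", "arguments": {
  "targets": [-0.001,-0.001,0.035,0,0,0,0.1,-0.001,-0.001,0.07,0,0,0,0.1,-0.001,-0.001,0.1,0,0,0,0.1,-0.001,-0.001,0.12,0,0,0,0.1,-0.001,-0.001,0.13,0,0,0,0.1,-0.001,-0.001,0.136,0,0,0,0.1,-0.001,-0.001,0.141,0,0,0,0.1,-0.001,-0.001,0.141,0,0,0,0.1,-0.001,-0.001,0.141,0,0,0,0.1],
  "grip_force": 30
}}

```text
clock: 4.6
eef_pos: [581.3, -217.4, 60.0]
tcp_rot: [3.14, 0.001, 1.765]
contact_force: [-0.2, -0.0, 0.0]
opening: 0.548
grasp_force: 0.0
```

Request:
{"name": "send_rows", "arguments": {
  "targets": [0,0,0,0,0,0,-1,0,0,0,0,0,0,-1,0,0,0,0,0,0,-1,0,0,0,0,0,0,-1,0,0,0,0,0,0,-1,0,0,0,0,0,0,-1]
}}

```text
clock: 5.1
eef_pos: [581.1, -217.7, 60.0]
tcp_rot: [3.14, 0.001, 1.765]
contact_force: [-0.8, 0.8, 6.2]
opening: 0.272
grasp_force: 36.2
```

Request:
{"name": "send_rows", "arguments": {
  "targets": [0,0,-0.004,0,0,0,-1,0,0,-0.01,0,0,0,-1,0,0,-0.02,0,0,0,-1,0,0,-0.035,0,0,0,-1,0,0,-0.055,0,0,0,-1,0,0,-0.08,0,0,0,-1,0,0,-0.11,0,0,0,-1,0,0,-0.14,0,0,0,-1,0,0,-0.14,0,0,0,-1,0,0,-0.14,0,0,0,-1]
}}

```text
clock: 5.93
eef_pos: [581.7, -217.9, 201.7]
tcp_rot: [3.138, 0.002, 1.765]
contact_force: [-0.2, 0.3, -1.2]
opening: 0.272
grasp_force: 35.3
```

Run:
```python
from h import *
s=r.sense();print(s["eef_pos"],s["tcp_rot"],s["opening"],s["grasp_force"],s["contact_force"])
print(shift([542.7,188.7,150],1.5708+.0743))
```

```text
[ 581.69941411 -217.90182756  201.7472127 ] [3.13757662e+00 2.45810636e-03 1.76475511e+00] 0.2722984704441748 35.27949571609497 [-0.17961375  0.33483517 -1.18112948]
(array([0.4066, 0.0399, 0.0509]), array([0.0042, 0.0022, 0.1197]))
```

Request:
{"name": "send_rows", "arguments": {
  "targets": [0.02,0.002,0,0,0,0.01,-1,0.055,0.006,0,0,0,0.02,-1,0.095,0.01,0,0,0,0.035,-1,0.135,0.014,0,0,0,0.045,-1,0.175,0.018,0,0,0,0.055,-1,0.215,0.022,0,0,0,0.065,-1,0.255,0.026,0,0,0,0.08,-1,0.295,0.03,0,0,0,0.09,-1,0.335,0.034,0,0,0,0.1,-1,0.37,0.037,0,0,0,0.11,-1,0.395,0.039,0.02,0,0,0.12,-1,0.407,0.04,0.05,0,0,0.12,-1]
}}

```text
clock: 6.93
eef_pos: [542.1, 193.4, 150.1]
tcp_rot: [3.137, -0.002, 1.646]
contact_force: [1.6, -0.1, -0.8]
opening: 0.274
grasp_force: 35.2
```

Request:
{"name": "send_rows", "arguments": {
  "targets": [0,0,0,0,0,0,-1,0,0,0,0,0,0,-1,0,0,0,0,0,0,-1]
}}

```text
clock: 7.18
eef_pos: [541.2, 189.0, 149.0]
tcp_rot: [-3.141, 0.001, 1.645]
contact_force: [-0.1, 0.1, -0.3]
opening: 0.276
grasp_force: 35.1
```

Run:
```python
from h import *
s=r.sense();print(s["eef_pos"],s["tcp_rot"],s["opening"],s["grasp_force"],s["contact_force"])
print(shift([542.7,188.7,33],1.5708+.0743))
f=cams.grab_frame("wrist");crop(f,0,0,560,420,1.2,"w4")
```

```text
[541.18147188 188.97562056 149.01015599] [-3.14072385e+00  5.55749559e-04  1.64487835e+00] 0.2758669171251418 35.08521616458893 [-0.069796    0.05565822 -0.25274295]
(array([-0.0003,  0.0016,  0.116 ]), array([-0.0009,  0.0006, -0.0002]))
```

View pics/w4.png

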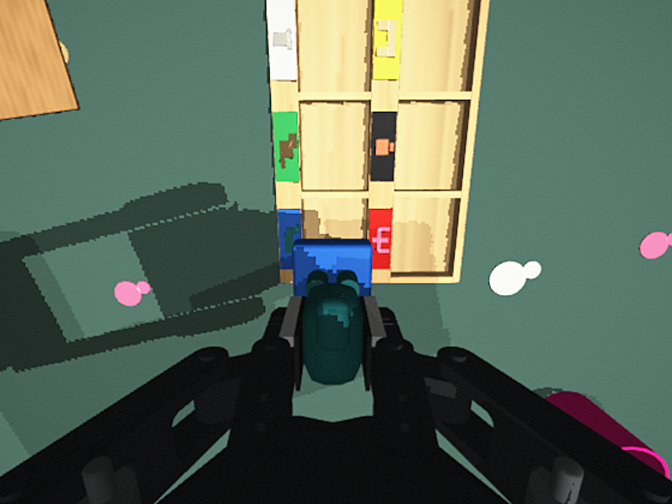

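The wrist view shows the blue master held upright, centred between the pads at (335,330), its plinth heading for the blue-labelled slot. Now I lower it gently.

Request:
{"name": "send_rows", "arguments": {
  "targets": [0,0.002,0.03,0,0,0,-1,0,0.002,0.06,0,0,0,-1,0,0.002,0.085,0,0,0,-1,0,0.002,0.1,0,0,0,-1,0,0.002,0.106,0,0,0,-1,0,0.002,0.11,0,0,0,-1,0,0.002,0.112,0,0,0,-1,0,0.002,0.113,0,0,0,-1,0,0.002,0.114,0,0,0,-1,0,0.002,0.115,0,0,0,-1,0,0.002,0.115,0,0,0,-1]
}}

```text
clock: 8.15
eef_pos: [543.6, 189.9, 34.4]
tcp_rot: [3.141, -0.0, 1.645]
contact_force: [-0.7, 0.2, -0.6]
opening: 0.277
grasp_force: 35.3
```

Request:
{"name": "send_rows", "arguments": {
  "targets": [0,0,0.0005,0,0,0,-1,0,0,0.001,0,0,0,-1]
}}

```text
clock: 8.32
eef_pos: [543.4, 189.9, 33.2]
tcp_rot: [3.141, -0.0, 1.645]
contact_force: [0.3, -0.8, -1.4]
opening: 0.279
grasp_force: 35.3
```

Request:
{"name": "send_rows", "arguments": {
  "targets": [0,0,0.0005,0,0,0,-1,0,0,0.001,0,0,0,-1,0,0,0.001,0,0,0,-1]
}}

```text
clock: 8.57
eef_pos: [543.4, 189.9, 33.0]
tcp_rot: [3.141, -0.0, 1.645]
contact_force: [-4.4, -1.2, 13.0]
opening: 0.271
grasp_force: 36.9
```

Request:
{"name": "send_rows", "arguments": {
  "targets": [0,0,0.0005,0,0,0,-1,0,0,0.001,0,0,0,-1,0,0,0.001,0,0,0,-1]
}}

```text
clock: 8.82
eef_pos: [543.4, 189.9, 32.9]
tcp_rot: [3.141, -0.0, 1.645]
contact_force: [-7.3, -1.9, 25.3]
opening: 0.273
grasp_force: 38.5
```

Request:
{"name": "send_rows", "arguments": {
  "targets": [0,0,-0.001,0,0,0,-1,0,0,-0.0015,0,0,0,-1,0,0,-0.0015,0,0,0,0,0,0,-0.0015,0,0,0,0.1,0,0,-0.0015,0,0,0,0.1,0,0,-0.0015,0,0,0,0.1]
}}

```text
clock: 9.32
eef_pos: [543.2, 189.8, 32.1]
tcp_rot: [-3.141, 0.0, 1.645]
contact_force: [0.3, -0.6, 0.1]
opening: 0.548
grasp_force: 0.0
```

Request:
{"name": "send_rows", "arguments": {
  "targets": [0,0,-0.02,0,0,0,0.1,0,0,-0.05,0,0,0,0.1,0,0,-0.085,0,0,0,0.1,0,0,-0.12,0,0,0,0.1,0,0,-0.16,0,0,0,0.1,0,0,-0.16,0,0,0,0.1]
}}

```text
clock: 9.82
eef_pos: [547.1, 191.1, 199.8]
tcp_rot: [3.131, -0.003, 1.645]
contact_force: [2.4, 0.6, 0.1]
opening: 0.551
grasp_force: 0.0
```

Run:
```python
from h import *
s=r.sense();print(s["eef_pos"],s["tcp_rot"],s["opening"])
print(shift([655,-202.9,200],1.5708+.1925))
f=cams.grab_frame("top");crop(f,115,170,230,260,6,"t2")
```

```text
[547.14135516 191.11881102 199.8465178 ] [ 3.13103355e+00 -2.81176382e-03  1.64479567e+00] 0.5514071475074681
(array([-0.4009,  0.0784, -0.0005]), array([ 0.0107, -0.0022, -0.1185]))
```

View pics/t2.png

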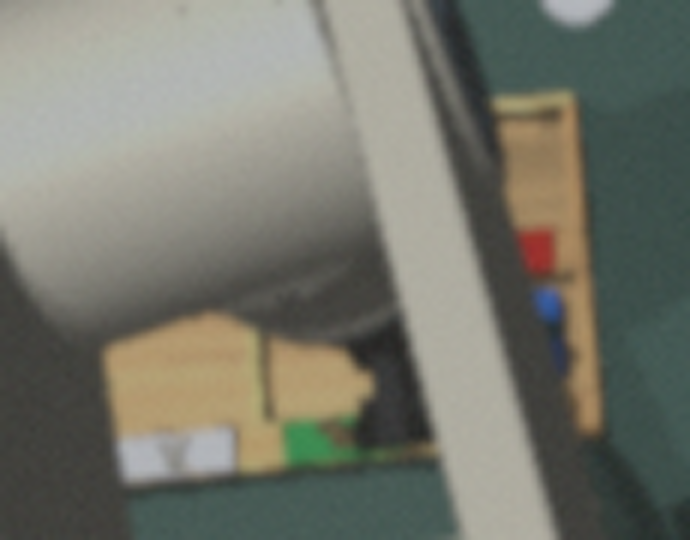

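The arm hides most of the tray. Only the edge of the blue plinth shows, in its slot at (555,330). On to red.

Request:
{"name": "send_rows", "arguments": {
  "targets": [-0.398,0.082,0,0,0,-0.118,0.1,-0.398,0.082,0,0,0,-0.118,0.1,-0.398,0.082,0,0,0,-0.118,0.1,-0.398,0.082,0,0,0,-0.118,0.1,-0.398,0.082,0,0,0,-0.118,0.1,-0.398,0.082,0,0,0,-0.118,0.1,-0.398,0.082,0,0,0,-0.118,0.1,-0.398,0.082,0,0,0,-0.118,0.1,-0.398,0.082,0,0,0,-0.118,0.1,-0.398,0.082,0,0,0,-0.118,0.1,-0.398,0.082,0,0,0,-0.118,0.1,-0.398,0.082,0,0,0,-0.118,0.1]
}}

```text
clock: 10.87
eef_pos: [653.7, -202.7, 190.3]
tcp_rot: [-3.139, -0.001, 1.76]
contact_force: [-0.3, -0.2, -0.2]
opening: 0.55
grasp_force: 0.0
```

Request:
{"name": "send_rows", "arguments": {
  "targets": [0,0,0,0,0,0,0.1,0,0,0,0,0,0,0.1,0,0,0,0,0,0,0.1]
}}

```text
clock: 11.12
eef_pos: [654.1, -199.6, 192.0]
tcp_rot: [-3.141, -0.001, 1.764]
contact_force: [0.2, -0.3, -0.8]
opening: 0.55
grasp_force: 0.0
```

Run:
```python
from h import *
s=r.sense();print(s["eef_pos"],s["tcp_rot"],s["opening"])
print(shift([655,-202.9,60],1.5708+.1925))
```

```text
[ 654.12367552 -199.56199586  192.00719671] [-3.14092461e+00 -5.88195362e-04  1.76426916e+00] 0.5500994992656268
(array([-0.0035,  0.0003,  0.132 ]), array([-0.0007, -0.0006,  0.001 ]))
```

Request:
{"name": "send_rows", "arguments": {
  "targets": [-0.003,0,0.03,0,0,0,0.1,-0.003,0,0.065,0,0,0,0.1,-0.003,0,0.095,0,0,0,0.1,-0.003,0,0.115,0,0,0,0.1,-0.003,0,0.125,0,0,0,0.1,-0.003,0,0.13,0,0,0,0.1,-0.003,0,0.132,0,0,0,0.1,-0.003,0,0.132,0,0,0,0.1,-0.003,0,0.132,0,0,0,0.1]
}}

```text
clock: 11.87
eef_pos: [656.1, -204.1, 62.0]
tcp_rot: [3.14, 0.001, 1.763]
contact_force: [0.3, 0.3, 0.1]
opening: 0.55
grasp_force: 0.0
```

Request:
{"name": "send_rows", "arguments": {
  "targets": [0,0,0,0,0,0,-1,0,0,0,0,0,0,-1,0,0,0,0,0,0,-1,0,0,0,0,0,0,-1,0,0,0,0,0,0,-1,0,0,0,0,0,0,-1]
}}

```text
clock: 12.37
eef_pos: [655.7, -204.3, 61.6]
tcp_rot: [3.14, 0.001, 1.763]
contact_force: [-0.3, 0.1, 6.0]
opening: 0.278
grasp_force: 35.8
```

Request:
{"name": "send_rows", "arguments": {
  "targets": [0,0,-0.004,0,0,0,-1,0,0,-0.01,0,0,0,-1,0,0,-0.02,0,0,0,-1,0,0,-0.035,0,0,0,-1,0,0,-0.055,0,0,0,-1,0,0,-0.08,0,0,0,-1,0,0,-0.11,0,0,0,-1,0,0,-0.13,0,0,0,-1,0,0,-0.14,0,0,0,-1,0,0,-0.14,0,0,0,-1,0,0,-0.14,0,0,0,-1]
}}

```text
clock: 13.28
eef_pos: [654.9, -204.0, 200.3]
tcp_rot: [3.141, 0.0, 1.763]
contact_force: [0.5, -0.2, -1.9]
opening: 0.277
grasp_force: 34.8
```

Run:
```python
from h import *
s=r.sense();print(s["eef_pos"],s["tcp_rot"],s["opening"])
print(shift([614.5,194.5,150],1.5708+.0743))
```

```text
[ 654.86043579 -203.96682929  200.34930871] [3.14135349e+00 1.13780175e-04 1.76279324e+00] 0.2765009209561127
(array([0.3989, 0.0364, 0.0503]), array([2.000e-04, 1.000e-04, 1.177e-01]))
```

Request:
{"name": "send_rows", "arguments": {
  "targets": [0.02,0.002,0,0,0,0.01,-1,0.055,0.006,0,0,0,0.02,-1,0.095,0.01,0,0,0,0.035,-1,0.135,0.014,0,0,0,0.045,-1,0.175,0.018,0,0,0,0.055,-1,0.215,0.02,0,0,0,0.065,-1,0.255,0.024,0,0,0,0.08,-1,0.295,0.028,0,0,0,0.09,-1,0.335,0.032,0,0,0,0.1,-1,0.365,0.034,0,0,0,0.11,-1,0.388,0.036,0.02,0,0,0.118,-1,0.399,0.036,0.05,0,0,0.118,-1]
}}

```text
clock: 14.28
eef_pos: [614.8, 198.1, 150.7]
tcp_rot: [3.138, -0.002, 1.646]
contact_force: [0.3, 0.2, -1.2]
opening: 0.275
grasp_force: 34.9
```

Request:
{"name": "send_rows", "arguments": {
  "targets": [0,0,0,0,0,0,-1,0,0,0,0,0,0,-1,0,0,0,0,0,0,-1,0,0,0,0,0,0,-1]
}}

```text
clock: 14.62
eef_pos: [615.0, 193.7, 151.2]
tcp_rot: [3.141, -0.0, 1.644]
contact_force: [0.6, -0.7, -1.5]
opening: 0.276
grasp_force: 34.7
```

Run:
```python
from h import *
s=r.sense();print(s["eef_pos"],s["tcp_rot"],s["opening"])
print(shift([614.5,194.5,35],1.5708+.0743))
```

```text
[614.99717405 193.68540497 151.20604631] [ 3.14058675e+00 -2.30111874e-06  1.64386784e+00] 0.2755747560080503
(array([ 0.0008, -0.0006,  0.1162]), array([ 0.001 , -0.    , -0.0012]))
```

Request:
{"name": "send_rows", "arguments": {
  "targets": [0,0,0.03,0,0,0,-1,0,0,0.06,0,0,0,-1,0,0,0.085,0,0,0,-1,0,0,0.1,0,0,0,-1,0,0,0.106,0,0,0,-1,0,0,0.11,0,0,0,-1,0,0,0.112,0,0,0,-1,0,0,0.113,0,0,0,-1,0,0,0.114,0,0,0,-1,0,0,0.115,0,0,0,-1,0,0,0.115,0,0,0,-1]
}}

```text
clock: 15.53
eef_pos: [614.6, 194.7, 36.0]
tcp_rot: [3.141, -0.0, 1.645]
contact_force: [-1.1, -0.1, -0.9]
opening: 0.276
grasp_force: 34.8
```

Request:
{"name": "send_rows", "arguments": {
  "targets": [0,0,0.0005,0,0,0,-1,0,0,0.0005,0,0,0,-1]
}}

```text
clock: 15.7
eef_pos: [614.4, 194.6, 35.1]
tcp_rot: [3.141, -0.0, 1.645]
contact_force: [-0.2, -0.4, -1.4]
opening: 0.271
grasp_force: 34.8
```

Request:
{"name": "send_rows", "arguments": {
  "targets": [0,0,0.0005,0,0,0,-1,0,0,0.0005,0,0,0,-1]
}}

```text
clock: 15.87
eef_pos: [614.3, 194.6, 34.6]
tcp_rot: [3.141, -0.0, 1.645]
contact_force: [-1.5, 0.7, 1.1]
opening: 0.272
grasp_force: 35.1
```

Touched at 34.6, as predicted. Release, raise, then go to black.

Request:
{"name": "send_rows", "arguments": {
  "targets": [0,0,0,0,0,0,0,0,0,0,0,0,0,0.1,0,0,0,0,0,0,0.1,0,0,0,0,0,0,0.1]
}}

```text
clock: 16.2
eef_pos: [614.3, 194.6, 34.4]
tcp_rot: [3.141, -0.0, 1.645]
contact_force: [0.4, -0.2, -0.3]
opening: 0.551
grasp_force: 0.0
```

Request:
{"name": "send_rows", "arguments": {
  "targets": [0,0,-0.02,0,0,0,0.1,0,0,-0.05,0,0,0,0.1,0,0,-0.085,0,0,0,0.1,0,0,-0.12,0,0,0,0.1,0,0,-0.16,0,0,0,0.1,0,0,-0.16,0,0,0,0.1,0,0,-0.16,0,0,0,0.1,0,0,-0.16,0,0,0,0.1]
}}

```text
clock: 16.87
eef_pos: [614.0, 194.4, 194.2]
tcp_rot: [3.142, -0.0, 1.645]
contact_force: [0.2, 0.6, -0.5]
opening: 0.549
grasp_force: 0.0
```

Run:
```python
from h import *
s=r.sense();print(s["eef_pos"],s["tcp_rot"],s["opening"])
print(shift([668.5,-273.3,200],1.5708+.1925))
```

```text
[613.97396013 194.43097999 194.20475593] [ 3.14158402e+00 -3.45614978e-06  1.64478374e+00] 0.5486894940679656
(array([-0.4705,  0.0198, -0.0058]), array([ 0.    , -0.    , -0.1185]))
```

Request:
{"name": "send_rows", "arguments": {
  "targets": [-0.47,0.02,-0.006,0,0,-0.118,0.1,-0.47,0.02,-0.006,0,0,-0.118,0.1,-0.47,0.02,-0.006,0,0,-0.118,0.1,-0.47,0.02,-0.006,0,0,-0.118,0.1,-0.47,0.02,-0.006,0,0,-0.118,0.1,-0.47,0.02,-0.006,0,0,-0.118,0.1,-0.47,0.02,-0.006,0,0,-0.118,0.1,-0.47,0.02,-0.006,0,0,-0.118,0.1,-0.47,0.02,-0.006,0,0,-0.118,0.1,-0.47,0.02,-0.006,0,0,-0.118,0.1,-0.47,0.02,-0.006,0,0,-0.118,0.1,-0.47,0.02,-0.006,0,0,-0.118,0.1]
}}

```text
clock: 17.87
eef_pos: [667.9, -278.3, 197.9]
tcp_rot: [-3.139, 0.001, 1.76]
contact_force: [-0.6, 0.8, 0.0]
opening: 0.548
grasp_force: 0.0
```

Request:
{"name": "send_rows", "arguments": {
  "targets": [0,0,0,0,0,0,0.1,0,0,0,0,0,0,0.1,0,0,0,0,0,0,0.1,0,0,0,0,0,0,0.1]
}}

```text
clock: 18.2
eef_pos: [668.7, -270.8, 199.7]
tcp_rot: [-3.141, -0.001, 1.764]
contact_force: [-0.7, 0.4, -0.5]
opening: 0.553
grasp_force: 0.0
```

Run:
```python
from h import *
s=r.sense();print(s["eef_pos"],s["tcp_rot"],s["opening"])
print(shift([668.5,-273.3,60],1.5708+.1925))
```

```text
[ 668.67810077 -270.83933775  199.68005407] [-3.14054014e+00 -1.09596924e-03  1.76430873e+00] 0.552951254942653
(array([-0.0025, -0.0005,  0.1397]), array([-0.0011, -0.0011,  0.001 ]))
```

Request:
{"name": "send_rows", "arguments": {
  "targets": [-0.001,0,0.03,0,0,0,0.1,-0.001,0,0.065,0,0,0,0.1,-0.001,0,0.1,0,0,0,0.1,-0.001,0,0.12,0,0,0,0.1,-0.001,0,0.132,0,0,0,0.1,-0.001,0,0.137,0,0,0,0.1,-0.001,0,0.14,0,0,0,0.1,-0.001,0,0.14,0,0,0,0.1,-0.001,0,0.14,0,0,0,0.1]
}}

```text
clock: 18.95
eef_pos: [670.2, -273.9, 62.0]
tcp_rot: [3.14, 0.001, 1.763]
contact_force: [-0.0, 0.3, 0.7]
opening: 0.549
grasp_force: 0.0
```

Request:
{"name": "send_rows", "arguments": {
  "targets": [0,0,0,0,0,0,-1,0,0,0,0,0,0,-1,0,0,0,0,0,0,-1,0,0,0,0,0,0,-1,0,0,0,0,0,0,-1,0,0,0,0,0,0,-1]
}}

```text
clock: 19.45
eef_pos: [669.8, -274.0, 61.8]
tcp_rot: [3.14, 0.001, 1.763]
contact_force: [-0.5, 0.2, 6.6]
opening: 0.274
grasp_force: 31.2
```

Request:
{"name": "send_rows", "arguments": {
  "targets": [0,0,-0.004,0,0,0,-1,0,0,-0.01,0,0,0,-1,0,0,-0.02,0,0,0,-1,0,0,-0.035,0,0,0,-1,0,0,-0.055,0,0,0,-1,0,0,-0.08,0,0,0,-1,0,0,-0.11,0,0,0,-1,0,0,-0.13,0,0,0,-1,0,0,-0.14,0,0,0,-1,0,0,-0.14,0,0,0,-1,0,0,-0.14,0,0,0,-1]
}}

```text
clock: 20.37
eef_pos: [669.1, -273.6, 200.7]
tcp_rot: [3.141, 0.0, 1.763]
contact_force: [0.6, -0.1, -1.7]
opening: 0.269
grasp_force: 30.7
```

Run:
```python
from h import *
s=r.sense();print(s["eef_pos"],s["tcp_rot"],s["opening"])
print(shift([609.2,264.9,150],1.5708+.0743))
```

```text
[ 669.06533496 -273.63070047  200.73139023] [3.14103948e+00 3.63707792e-04 1.76281379e+00] 0.2691273488896198
(array([0.5401, 0.044 , 0.0506]), array([0.0006, 0.0003, 0.1177]))
```

Request:
{"name": "send_rows", "arguments": {
  "targets": [0.02,0.002,0,0,0,0.01,-1,0.055,0.005,0,0,0,0.015,-1,0.095,0.008,0,0,0,0.02,-1,0.135,0.011,0,0,0,0.03,-1,0.175,0.014,0,0,0,0.04,-1,0.215,0.018,0,0,0,0.05,-1,0.255,0.021,0,0,0,0.06,-1,0.295,0.024,0,0,0,0.07,-1,0.335,0.027,0,0,0,0.08,-1,0.375,0.03,0,0,0,0.09,-1,0.415,0.034,0,0,0,0.1,-1,0.45,0.037,0,0,0,0.118,-1]
}}

```text
clock: 21.37
eef_pos: [617.8, 177.3, 198.3]
tcp_rot: [-3.138, 0.0, 1.645]
contact_force: [1.0, -0.8, -1.7]
opening: 0.27
grasp_force: 30.6
```

Request:
{"name": "send_rows", "arguments": {
  "targets": [0.035,0.01,0,0,0,0,-1,0.065,0.017,0,0,0,0,-1,0.083,0.018,0.01,0,0,0,-1,0.09,0.018,0.035,0,0,0,-1,0.09,0.018,0.05,0,0,0,-1,0.09,0.018,0.05,0,0,0,-1,0.09,0.018,0.05,0,0,0,-1,0.09,0.018,0.05,0,0,0,-1]
}}

```text
clock: 22.03
eef_pos: [630.9, 265.6, 150.2]
tcp_rot: [-3.141, 0.0, 1.644]
contact_force: [1.6, -0.2, -0.9]
opening: 0.272
grasp_force: 30.6
```

Run:
```python
from h import *
s=r.sense();print(s["eef_pos"],s["tcp_rot"],s["opening"])
print(shift([609.2,264.9,35],1.5708+.0743))
```

```text
[630.8652179  265.56674267 150.22861078] [-3.14101048e+00  3.29316082e-04  1.64421758e+00] 0.2716754545446499
(array([ 0.001 , -0.0216,  0.1152]), array([-0.0006,  0.0003, -0.0009]))
```

Request:
{"name": "send_rows", "arguments": {
  "targets": [0,-0.01,0,0,0,0,-1,0.001,-0.0215,0,0,0,0,-1,0.001,-0.0215,0.03,0,0,0,-1,0.001,-0.0215,0.06,0,0,0,-1,0.001,-0.0215,0.085,0,0,0,-1,0.001,-0.0215,0.1,0,0,0,-1,0.001,-0.0215,0.108,0,0,0,-1,0.001,-0.0215,0.111,0,0,0,-1,0.001,-0.0215,0.113,0,0,0,-1,0.001,-0.0215,0.1135,0,0,0,-1,0.001,-0.0215,0.114,0,0,0,-1,0.001,-0.0215,0.114,0,0,0,-1]
}}

```text
clock: 23.03
eef_pos: [610.0, 265.9, 37.5]
tcp_rot: [3.14, -0.001, 1.645]
contact_force: [0.0, -0.7, -1.7]
opening: 0.273
grasp_force: 30.8
```

Request:
{"name": "send_rows", "arguments": {
  "targets": [0,0,0.0005,0,0,0,-1,0,0,0.0005,0,0,0,-1]
}}

```text
clock: 23.2
eef_pos: [609.6, 265.7, 36.4]
tcp_rot: [3.141, -0.0, 1.645]
contact_force: [-0.6, 0.6, -0.8]
opening: 0.271
grasp_force: 30.8
```

Request:
{"name": "send_rows", "arguments": {
  "targets": [0,0,0.0005,0,0,0,-1,0,0,0.0005,0,0,0,-1]
}}

```text
clock: 23.37
eef_pos: [609.4, 265.6, 35.4]
tcp_rot: [3.142, -0.0, 1.645]
contact_force: [-0.2, 0.9, -0.1]
opening: 0.271
grasp_force: 30.8
```

Request:
{"name": "send_rows", "arguments": {
  "targets": [0,0,0.0003,0,0,0,-1,0,0,0.0003,0,0,0,-1]
}}

```text
clock: 23.53
eef_pos: [609.3, 265.6, 35.0]
tcp_rot: [-3.141, 0.0, 1.645]
contact_force: [0.7, 1.4, -2.2]
opening: 0.272
grasp_force: 30.8
```

Request:
{"name": "send_rows", "arguments": {
  "targets": [0,0,0.0003,0,0,0,-1,0,0,0.0003,0,0,0,-1]
}}

```text
clock: 23.7
eef_pos: [609.4, 265.6, 34.8]
tcp_rot: [-3.142, 0.0, 1.645]
contact_force: [-0.9, -0.2, 0.2]
opening: 0.268
grasp_force: 31.0
```

Down to contact. Release, raise, and move on to green.

Request:
{"name": "send_rows", "arguments": {
  "targets": [0,0,0,0,0,0,0,0,0,0,0,0,0,0.1,0,0,0,0,0,0,0.1,0,0,0,0,0,0,0.1]
}}

```text
clock: 24.03
eef_pos: [609.4, 265.6, 34.8]
tcp_rot: [3.141, -0.0, 1.645]
contact_force: [0.4, 0.1, -0.3]
opening: 0.552
grasp_force: 0.0
```

Request:
{"name": "send_rows", "arguments": {
  "targets": [0,0,-0.02,0,0,0,0.1,0,0,-0.05,0,0,0,0.1,0,0,-0.085,0,0,0,0.1,0,0,-0.12,0,0,0,0.1,0,0,-0.16,0,0,0,0.1,0,0,-0.16,0,0,0,0.1,0,0,-0.16,0,0,0,0.1,0,0,-0.16,0,0,0,0.1]
}}

```text
clock: 24.7
eef_pos: [609.1, 265.5, 194.6]
tcp_rot: [3.142, -0.0, 1.645]
contact_force: [-0.4, 0.2, -0.5]
opening: 0.552
grasp_force: 0.0
```

Run:
```python
from h import *
s=r.sense();print(s["eef_pos"],s["tcp_rot"],s["opening"])
print(shift([594.4,-287.9,200],1.5708+.1925))
```

```text
[609.11912095 265.50578463 194.64045024] [ 3.14150562e+00 -8.45789078e-06  1.64483664e+00] 0.551683534671358
(array([-0.5508, -0.0556, -0.0054]), array([ 1.000e-04, -0.000e+00, -1.185e-01]))
```

Request:
{"name": "send_rows", "arguments": {
  "targets": [-0.47,-0.047,-0.005,0,0,-0.118,0.1,-0.47,-0.047,-0.005,0,0,-0.118,0.1,-0.47,-0.047,-0.005,0,0,-0.118,0.1,-0.47,-0.047,-0.005,0,0,-0.118,0.1,-0.47,-0.047,-0.005,0,0,-0.118,0.1,-0.47,-0.047,-0.005,0,0,-0.118,0.1,-0.47,-0.047,-0.005,0,0,-0.118,0.1,-0.47,-0.047,-0.005,0,0,-0.118,0.1,-0.47,-0.047,-0.005,0,0,-0.118,0.1,-0.47,-0.047,-0.005,0,0,-0.118,0.1,-0.47,-0.047,-0.005,0,0,-0.118,0.1,-0.47,-0.047,-0.005,0,0,-0.118,0.1]
}}

```text
clock: 25.7
eef_pos: [595.8, -211.4, 197.8]
tcp_rot: [-3.139, 0.0, 1.76]
contact_force: [-1.1, 0.2, -0.7]
opening: 0.546
grasp_force: 0.0
```

Request:
{"name": "send_rows", "arguments": {
  "targets": [-0.03,0,0,0,0,0,0.1,-0.055,0,0,0,0,0,0.1,-0.075,0,0,0,0,0,0.1,-0.08,0,0,0,0,0,0.1,-0.08,0,0,0,0,0,0.1,-0.08,0,0,0,0,0,0.1,-0.08,0,0,0,0,0,0.1]
}}

```text
clock: 26.28
eef_pos: [612.0, -283.6, 199.0]
tcp_rot: [-3.14, -0.001, 1.763]
contact_force: [-0.2, 0.1, 0.4]
opening: 0.548
grasp_force: 0.0
```

Run:
```python
from h import *
s=r.sense();print(s["eef_pos"],s["tcp_rot"],s["opening"])
print(shift([594.4,-287.9,60],1.5708+.1925))
```

```text
[ 612.03559989 -283.63000288  198.97763825] [-3.14040725e+00 -1.34858257e-03  1.76349905e+00] 0.5484657598247735
(array([-0.001, -0.018,  0.139]), array([-0.0012, -0.0013,  0.0002]))
```

Request:
{"name": "send_rows", "arguments": {
  "targets": [-0.001,-0.01,0,0,0,0,0.1,-0.001,-0.018,0.01,0,0,0,0.1,-0.001,-0.018,0.04,0,0,0,0.1,-0.001,-0.018,0.05,0,0,0,0.1,-0.001,-0.018,0.05,0,0,0,0.1,-0.001,-0.018,0.05,0,0,0,0.1]
}}

```text
clock: 26.78
eef_pos: [594.3, -289.1, 149.2]
tcp_rot: [-3.14, -0.001, 1.763]
contact_force: [-0.0, -0.8, 0.3]
opening: 0.55
grasp_force: 0.0
```

Run:
```python
from h import *
print(r.sense()["eef_pos"],shift([594.4,-287.9,60],1.5708+.1925))
```

```text
[ 594.31034147 -289.1326502   149.24883961] (array([0.0011, 0.0005, 0.0892]), array([-0.0014, -0.0011, -0.0004]))
```

Request:
{"name": "send_rows", "arguments": {
  "targets": [0.001,0,0.03,0,0,0,0.1,0.001,0,0.055,0,0,0,0.1,0.001,0,0.075,0,0,0,0.1,0.001,0,0.085,0,0,0,0.1,0.001,0,0.088,0,0,0,0.1,0.001,0,0.089,0,0,0,0.1,0.001,0,0.089,0,0,0,0.1,0.001,0,0.089,0,0,0,0.1]
}}

```text
clock: 27.45
eef_pos: [595.8, -289.0, 62.4]
tcp_rot: [3.14, 0.001, 1.763]
contact_force: [-0.1, 0.7, 0.4]
opening: 0.546
grasp_force: 0.0
```

Request:
{"name": "send_rows", "arguments": {
  "targets": [0,0,0,0,0,0,-1,0,0,0,0,0,0,-1,0,0,0,0,0,0,-1,0,0,0,0,0,0,-1,0,0,0,0,0,0,-1,0,0,0,0,0,0,-1]
}}

```text
clock: 27.95
eef_pos: [595.4, -288.9, 61.8]
tcp_rot: [3.14, 0.001, 1.763]
contact_force: [-0.5, 0.0, 5.9]
opening: 0.274
grasp_force: 35.7
```

Request:
{"name": "send_rows", "arguments": {
  "targets": [0,0,-0.004,0,0,0,-1,0,0,-0.01,0,0,0,-1,0,0,-0.02,0,0,0,-1,0,0,-0.035,0,0,0,-1,0,0,-0.055,0,0,0,-1,0,0,-0.08,0,0,0,-1,0,0,-0.11,0,0,0,-1,0,0,-0.13,0,0,0,-1,0,0,-0.14,0,0,0,-1,0,0,-0.14,0,0,0,-1,0,0,-0.14,0,0,0,-1]
}}

```text
clock: 28.87
eef_pos: [594.7, -288.5, 200.8]
tcp_rot: [3.141, 0.0, 1.763]
contact_force: [-0.6, -0.1, -1.4]
opening: 0.273
grasp_force: 34.6
```

Run:
```python
from h import *
s=r.sense();print(s["eef_pos"],s["tcp_rot"],s["opening"])
print(shift([537.6,259.7,200],1.5708+.0743))
```

```text
[ 594.67600333 -288.46375218  200.76167295] [3.14133634e+00 1.58742300e-04 1.76280570e+00] 0.27314466288576944
(array([0.549 , 0.0486, 0.0007]), array([3.000e-04, 1.000e-04, 1.177e-01]))
```

Request:
{"name": "send_rows", "arguments": {
  "targets": [0.02,0.002,0,0,0,0.01,-1,0.055,0.005,0,0,0,0.015,-1,0.095,0.008,0,0,0,0.02,-1,0.135,0.012,0,0,0,0.03,-1,0.175,0.015,0,0,0,0.04,-1,0.215,0.019,0,0,0,0.05,-1,0.255,0.023,0,0,0,0.06,-1,0.295,0.026,0,0,0,0.07,-1,0.335,0.03,0,0,0,0.08,-1,0.37,0.033,0,0,0,0.09,-1,0.405,0.036,0,0,0,0.105,-1,0.44,0.039,0,0,0,0.118,-1]
}}

```text
clock: 29.87
eef_pos: [547.4, 152.3, 198.8]
tcp_rot: [-3.138, 0.001, 1.644]
contact_force: [0.8, 0.0, -1.0]
opening: 0.276
grasp_force: 34.6
```

Request:
{"name": "send_rows", "arguments": {
  "targets": [0.035,-0.001,0,0,0,0,-1,0.065,-0.002,0,0,0,0,-1,0.09,-0.003,0,0,0,0,-1,0.105,-0.003,0.02,0,0,0,-1,0.109,-0.003,0.045,0,0,0,-1,0.109,-0.003,0.05,0,0,0,-1,0.109,-0.003,0.05,0,0,0,-1,0.109,-0.003,0.05,0,0,0,-1,0.109,-0.003,0.05,0,0,0,-1]
}}

```text
clock: 30.62
eef_pos: [538.6, 258.8, 151.4]
tcp_rot: [3.141, -0.0, 1.644]
contact_force: [0.5, 0.3, -1.4]
opening: 0.279
grasp_force: 34.5
```

Run:
```python
from h import *
s=r.sense();print(s["eef_pos"],s["tcp_rot"],s["opening"])
print(shift([537.6,259.7,35],1.5708+.0743))
```

```text
[538.61479136 258.75968726 151.44236722] [ 3.14108493e+00 -1.19152336e-04  1.64395909e+00] 0.27859466816877526
(array([ 0.001 , -0.001 ,  0.1164]), array([ 0.0005, -0.0001, -0.0011]))
```

Request:
{"name": "send_rows", "arguments": {
  "targets": [0,-0.001,0.03,0,0,0,-1,0,-0.001,0.06,0,0,0,-1,0,-0.001,0.085,0,0,0,-1,0,-0.001,0.1,0,0,0,-1,0,-0.001,0.107,0,0,0,-1,0,-0.001,0.111,0,0,0,-1,0,-0.001,0.113,0,0,0,-1,0,-0.001,0.114,0,0,0,-1,0,-0.001,0.115,0,0,0,-1,0,-0.001,0.115,0,0,0,-1,0,-0.001,0.115,0,0,0,-1]
}}

```text
clock: 31.53
eef_pos: [537.5, 259.4, 36.5]
tcp_rot: [3.141, -0.0, 1.645]
contact_force: [0.3, -0.1, -1.7]
opening: 0.276
grasp_force: 34.7
```

Request:
{"name": "send_rows", "arguments": {
  "targets": [0,0,0.0005,0,0,0,-1,0,0,0.0005,0,0,0,-1]
}}

```text
clock: 31.7
eef_pos: [537.2, 259.3, 35.6]
tcp_rot: [3.141, -0.0, 1.645]
contact_force: [0.5, 0.2, -1.3]
opening: 0.277
grasp_force: 34.7
```

Request:
{"name": "send_rows", "arguments": {
  "targets": [0,0,0.0003,0,0,0,-1,0,0,0.0005,0,0,0,-1]
}}

```text
clock: 31.87
eef_pos: [537.1, 259.2, 34.8]
tcp_rot: [3.142, -0.0, 1.645]
contact_force: [0.1, -0.1, 2.4]
opening: 0.274
grasp_force: 35.3
```

Contact. Release, rise, and move toward the rack.

Request:
{"name": "send_rows", "arguments": {
  "targets": [0,0,0,0,0,0,0,0,0,0,0,0,0,0.1,0,0,0,0,0,0,0.1,0,0,0,0,0,0,0.1]
}}

```text
clock: 32.2
eef_pos: [537.2, 259.2, 34.9]
tcp_rot: [3.141, -0.0, 1.645]
contact_force: [0.3, 0.3, 0.1]
opening: 0.552
grasp_force: 0.0
```

Request:
{"name": "send_rows", "arguments": {
  "targets": [0,0,-0.02,0,0,0,0.1,0,0,-0.05,0,0,0,0.1,0,0,-0.085,0,0,0,0.1,0,0,-0.12,0,0,0,0.1,0,0,-0.16,0,0,0,0.1,0,0,-0.16,0,0,0,0.1,0,0,-0.16,0,0,0,0.1,0,0,-0.16,0,0,0,0.1]
}}

```text
clock: 32.87
eef_pos: [536.9, 259.1, 194.7]
tcp_rot: [3.141, -0.0, 1.645]
contact_force: [0.2, -0.5, -0.8]
opening: 0.55
grasp_force: 0.0
```

Run:
```python
from h import *
s=r.sense();print(s["eef_pos"],s["tcp_rot"],s["opening"])
print(shift([395,-350,230],1.5708-.105))
```

```text
[536.85716624 259.10373053 194.65864557] [ 3.14148561e+00 -6.52859243e-05  1.64476835e+00] 0.5502223681668246
(array([-0.597 , -0.1865, -0.0354]), array([ 1.00e-04, -1.00e-04,  1.79e-01]))
```

Request:
{"name": "send_rows", "arguments": {
  "targets": [-0.597,-0.186,-0.035,0,0,0.179,0.1,-0.597,-0.186,-0.035,0,0,0.179,0.1,-0.597,-0.186,-0.035,0,0,0.179,0.1,-0.597,-0.186,-0.035,0,0,0.179,0.1,-0.597,-0.186,-0.035,0,0,0.179,0.1,-0.597,-0.186,-0.035,0,0,0.179,0.1,-0.597,-0.186,-0.035,0,0,0.179,0.1,-0.597,-0.186,-0.035,0,0,0.179,0.1,-0.597,-0.186,-0.035,0,0,0.179,0.1,-0.597,-0.186,-0.035,0,0,0.179,0.1,-0.597,-0.186,-0.035,0,0,0.179,0.1,-0.597,-0.186,-0.035,0,0,0.179,0.1]
}}

```text
clock: 33.87
eef_pos: [422.4, -228.5, 221.2]
tcp_rot: [-3.139, -0.001, 1.466]
contact_force: [1.7, 0.7, -0.5]
opening: 0.551
grasp_force: 0.0
```

Run:
```python
from h import *
s=r.sense();print(s["eef_pos"],s["tcp_rot"],s["opening"])
print(shift([395,-390,230],1.5708-.105))
```

```text
[ 422.43286057 -228.45929565  221.24414669] [-3.13901932e+00 -1.16807454e-03  1.46576276e+00] 0.5507205407771679
(array([-0.1635, -0.0104, -0.0089]), array([-0.0026, -0.0012, -0.    ]))
```

Request:
{"name": "send_rows", "arguments": {
  "targets": [-0.04,-0.003,-0.009,0,0,0,0.1,-0.08,-0.005,-0.009,0,0,0,0.1,-0.115,-0.008,-0.009,0,0,0,0.1,-0.145,-0.01,-0.009,0,0,0,0.1,-0.163,-0.01,-0.009,0,0,0,0.1,-0.163,-0.01,-0.009,0,0,0,0.1,-0.163,-0.01,-0.009,0,0,0,0.1,-0.163,-0.01,-0.009,0,0,0,0.1,-0.163,-0.01,-0.009,0,0,0,0.1,-0.163,-0.01,-0.009,0,0,0,0.1,-0.163,-0.01,-0.009,0,0,0,0.1]
}}

```text
clock: 34.78
eef_pos: [397.5, -387.3, 231.7]
tcp_rot: [-3.142, -0.0, 1.467]
contact_force: [-1.0, -0.3, 1.0]
opening: 0.549
grasp_force: 0.0
```

Run:
```python
from h import *
s=r.sense();print(s["eef_pos"],s["tcp_rot"])
f=cams.grab_frame("wrist");np.save("w5.npy",f,allow_pickle=True)
e=w2px(f,[[360,-365,40],[425,-365,40],[375,-175,40],[440,-175,40]]);print(e)
x0,y0=np.maximum(e.min(0)-15,0).astype(int);x1,y1=np.minimum((e.max(0)+15).astype(int),[560,420]);k=min(800/(x1-x0),600/(y1-y0),4)//1;print(x0,y0,x1,y1,k)
crop(f,x0,y0,x1,y1,k,"w5")
f=cams.grab_frame("top");crop(f,115,170,230,260,6,"t3")
```

```text
[ 397.48988127 -387.30390758  231.72186107] [-3.14156248e+00 -1.08209080e-04  1.46694973e+00]
[[242.65468402 169.81851123]
 [298.76331488 164.01964592]
 [231.13086819 -26.54449139]
 [298.20930728 -34.91227504]]
216 0 313 184 3.0
```

View pics/w5.png

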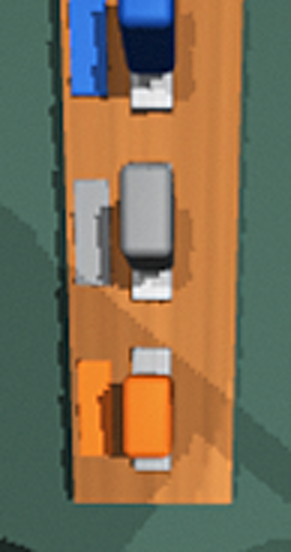

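View pics/t3.png

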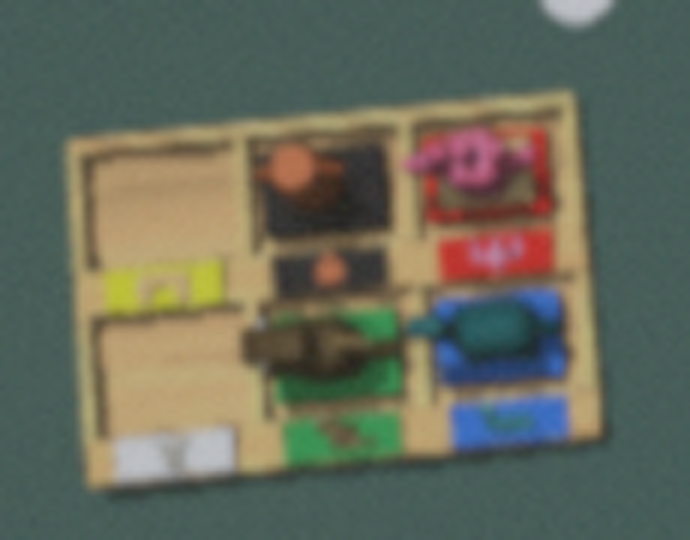

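The tray crop shows all four masters standing in their own slots. The rack crop shows the orange gauge: handle top at (148,416), shoulder ends at (151,348) and (151,471), tag at (94,408).

Run:
```python
from h import *
f=np.load("w5.npy",allow_pickle=True).item()
W=lambda l,z:px2w(f,[(216+a/3,b/3) for a,b in l],z)[:,:2]
sh=W([(132,347),(170.5,347),(133.5,471),(170.5,471)],46);print("shoulder",sh.round(1).tolist(),sh.mean(0))
d=sh[:2].mean(0)-sh[2:].mean(0);print("yaw",np.arctan2(-d[0],d[1]),np.linalg.norm(d))
h=W([(125,376),(171,376),(125,457),(171,457)],92);print("handle",h.mean(0),np.linalg.norm(h[0]-h[1]),np.linalg.norm(h[0]-h[2]))
t=W([(94,408),(92,232)],40);print("tags",t.round(1));d=t[1]-t[0];print("tag yaw",np.arctan2(-d[0],d[1]),np.linalg.norm(d))
c=W([(72,502),(233,502),(67,100),(241,100)],40);e=c[2]-c[0];g=c[3]-c[1];print("edges yaw",np.arctan2(-e[0],e[1]),np.arctan2(-g[0],g[1]),c.round(1).tolist())
n=W([(152,109),(151.5,300),(152,471)],46);d=n[0]-n[2];print("sh fronts",n.round(1).tolist(),np.arctan2(-d[0],d[1]),np.linalg.norm(d))
```

```text
shoulder [[387.4, -308.0], [401.1, -309.4], [382.7, -351.9], [396.4, -353.3]] [ 391.90140284 -330.65244567]
yaw -0.10729940871161318 44.1104130450817
handle [ 392.41652284 -330.4323597 ] 14.316733585141847 24.89148796025275
tags [[ 370.4 -327.9]
 [ 377.7 -268.1]]
tag yaw -0.12087824204757083 60.29415490411784
edges yaw -0.12743134331101139 -0.10648192907901566 [[357.4, -361.8], [418.9, -368.2], [374.7, -226.4], [433.4, -232.5]]
sh fronts [[403.1, -233.6], [396.1, -293.0], [389.5, -352.6]] -0.11339816266106387 119.79634031911255
```

Run:
```python
from h import *
print(shift([392,-330.6,130],1.4578),r.sense()["eef_pos"])
```

```text
(array([ 0.0562, -0.0114,  0.1018]), array([0.0001, 0.0001, 0.0088])) [ 397.4520139  -387.6304004   231.84351254]
```

Request:
{"name": "send_rows", "arguments": {
  "targets": [0.02,-0.004,0.02,0,0,0.009,0.1,0.04,-0.008,0.04,0,0,0.009,0.1,0.056,-0.011,0.07,0,0,0.009,0.1,0.056,-0.011,0.095,0,0,0.009,0.1,0.056,-0.011,0.102,0,0,0.009,0.1,0.056,-0.011,0.102,0,0,0.009,0.1,0.056,-0.011,0.102,0,0,0.009,0.1,0.056,-0.011,0.102,0,0,0.009,0.1,0.056,-0.011,0.102,0,0,0.009,0.1,0.056,-0.011,0.102,0,0,0.009,0.1]
}}

```text
clock: 35.72
eef_pos: [392.8, -332.1, 130.9]
tcp_rot: [3.14, 0.001, 1.456]
contact_force: [-0.4, 0.6, 0.0]
opening: 0.546
grasp_force: 0.0
```

Run:
```python
from h import *
s=r.sense();print(s["eef_pos"],s["tcp_rot"],shift([392,-330.6,52],1.4578))
```

```text
[ 392.79669346 -332.12236474  130.92990894] [3.13976954e+00 1.24582032e-03 1.45643691e+00] (array([ 0.0015, -0.0011,  0.0789]), array([ 0.0018,  0.0012, -0.0014]))
```

Request:
{"name": "send_rows", "arguments": {
  "targets": [0.001,0,0.02,0,0,0,0.1,0.001,0,0.04,0,0,0,0.1,0.001,0,0.06,0,0,0,0.1,0.001,0,0.072,0,0,0,0.1,0.001,0,0.077,0,0,0,0.1,0.001,0,0.079,0,0,0,0.1,0.001,0,0.079,0,0,0,0.1,0.001,0,0.079,0,0,0,0.1,0.001,0,0.079,0,0,0,0.1]
}}

```text
clock: 36.47
eef_pos: [392.8, -330.8, 51.6]
tcp_rot: [3.14, 0.001, 1.457]
contact_force: [-0.3, -0.2, -0.4]
opening: 0.552
grasp_force: 0.0
```

Request:
{"name": "send_rows", "arguments": {
  "targets": [0,0,0,0,0,0,-1,0,0,0,0,0,0,-1,0,0,0,0,0,0,-1,0,0,0,0,0,0,-1,0,0,0,0,0,0,-1,0,0,0,0,0,0,-1,0,0,0,0,0,0,-1,0,0,0,0,0,0,-1],
  "grip_force": 50
}}

```text
clock: 37.13
eef_pos: [392.5, -330.5, 51.2]
tcp_rot: [3.141, 0.0, 1.457]
contact_force: [-0.9, 0.7, 5.8]
opening: 0.179
grasp_force: 48.7
```

Run:
```python
from h import *
s=r.sense();print(s["eef_pos"],s["tcp_rot"],s["contact_force"],s["wrist_torque"],s["opening"])
```

```text
[ 392.53483519 -330.48916099   51.23508733] [3.14102397e+00 3.59899473e-04 1.45688153e+00] [-0.88776682  0.68267877  5.76345236] [ 0.1483306   0.10990887 -0.04767704] 0.17919782634301856
```

Request:
{"name": "send_rows", "arguments": {
  "targets": [0,0,-0.004,0,0,0,-1,0,0,-0.01,0,0,0,-1,0,0,-0.02,0,0,0,-1,0,0,-0.035,0,0,0,-1,0,0,-0.055,0,0,0,-1,0,0,-0.08,0,0,0,-1,0,0,-0.105,0,0,0,-1,0,0,-0.12,0,0,0,-1,0,0,-0.12,0,0,0,-1,0,0,-0.12,0,0,0,-1,0,0,-0.12,0,0,0,-1]
}}

```text
clock: 38.05
eef_pos: [391.8, -329.9, 170.2]
tcp_rot: [-3.141, -0.0, 1.457]
contact_force: [-0.7, 0.5, -1.4]
opening: 0.184
grasp_force: 48.7
```

Run:
```python
from h import *
s=r.sense();print(s["eef_pos"],s["tcp_rot"],s["opening"],shift([604.9,-145.2,170],1.7633))
```

```text
[ 391.79918593 -329.90928612  170.22320609] [-3.14097401e+00 -4.19732224e-04  1.45675363e+00] 0.18424349804237308 (array([2.078e-01, 1.907e-01, 2.000e-04]), array([-0.0005, -0.0005, -0.3065]))
```

Request:
{"name": "send_rows", "arguments": {
  "targets": [0.012,0.011,0,0,0,-0.02,-1,0.032,0.03,0,0,0,-0.05,-1,0.055,0.05,0,0,0,-0.08,-1,0.08,0.073,0,0,0,-0.12,-1,0.105,0.096,0,0,0,-0.16,-1,0.13,0.119,0,0,0,-0.2,-1,0.155,0.142,0,0,0,-0.24,-1,0.177,0.163,0,0,0,-0.27,-1,0.195,0.179,0,0,0,-0.295,-1,0.205,0.188,0,0,0,-0.306,-1,0.208,0.191,0,0,0,-0.306,-1,0.208,0.191,0,0,0,-0.306,-1]
}}

```text
clock: 39.05
eef_pos: [605.3, -145.0, 169.6]
tcp_rot: [-3.14, -0.001, 1.763]
contact_force: [0.8, -0.4, -0.3]
opening: 0.177
grasp_force: 48.8
```

Request:
{"name": "send_rows", "arguments": {
  "targets": [0,0,0.03,0,0,0,-1,0,0,0.05,0,0,0,-1,0,0,0.06,0,0,0,-1,0,0,0.06,0,0,0,-1,0,0,0.06,0,0,0,-1,0,0,0.06,0,0,0,-1,0,0,0.06,0,0,0,-1,0,0,0.06,0,0,0,-1]
}}

```text
clock: 39.72
eef_pos: [606.3, -145.7, 112.0]
tcp_rot: [3.14, 0.001, 1.763]
contact_force: [0.3, 1.0, -1.0]
opening: 0.179
grasp_force: 48.9
```

Run:
```python
from h import *
s=r.sense();print(s["eef_pos"],s["tcp_rot"],s["opening"],shift([604.9,-145.2,94],1.7633))
f=cams.grab_frame("wrist");np.save("w6.npy",f,allow_pickle=True)
crop(f,170,170,370,320,4,"w6")
```

```text
[ 606.34181128 -145.71891602  111.98791762] [3.13980848e+00 8.18984072e-04 1.76254861e+00] 0.17890435180330078 (array([ 0.0008, -0.0013,  0.018 ]), array([ 0.0018,  0.0008, -0.0008]))
```

View pics/w6.png

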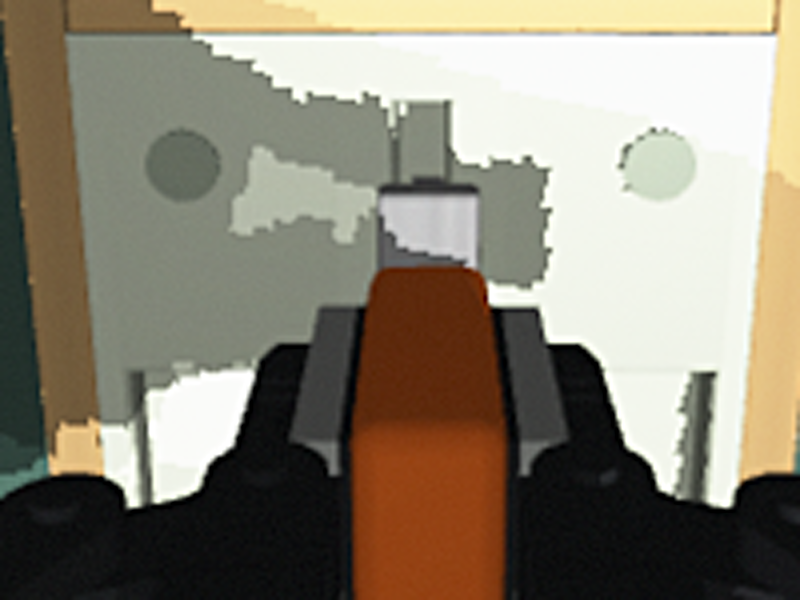

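The close-up shows the slot's far end at x 393–451, y 100, and the shoulder's far edge at x 378–478, y 188.

Run:
```python
from h import *
f=np.load("w6.npy",allow_pickle=True).item()
W=lambda l,z:px2w(f,[(170+a/4,170+b/4) for a,b in l],z)[:,:2]
s=W([(393,100),(451,100)],45);h=W([(378,190),(478,190)],106.8)
u=np.array([-np.sin(.1925),np.cos(.1925)])
print("slot",np.linalg.norm(s[0]-s[1]),s.mean(0)-18*u,"sh",np.linalg.norm(h[0]-h[1]),h.mean(0)-22*u)
p=W([(183,165),(658,164)],45);print("pips mid",p.mean(0))
```

```text
slot 10.7569002471816 [ 605.01918839 -144.17312789] sh 13.372802598697216 [ 606.21874362 -144.7382128 ]
pips mid [ 603.67306903 -138.86533202]
```

Request:
{"name": "send_rows", "arguments": {
  "targets": [0.0005,-0.0012,0.006,0,0,0,-1,0.0005,-0.0012,0.012,0,0,0,-1,0.0005,-0.0012,0.016,0,0,0,-1,0.0005,-0.0012,0.018,0,0,0,-1,0.0005,-0.0012,0.018,0,0,0,-1,0.0005,-0.0012,0.018,0,0,0,-1]
}}

```text
clock: 40.27
eef_pos: [604.3, -145.1, 92.4]
tcp_rot: [-3.141, -0.0, 1.763]
contact_force: [0.7, 0.3, -1.8]
opening: 0.179
grasp_force: 48.9
```

Run:
```python
from h import *
s=r.sense();print(s["eef_pos"],s["tcp_rot"],shift([605,-145.2,56.2],1.7633))
```

```text
[ 604.2953381  -145.05714852   92.37801169] [-3.14108427e+00 -2.37880668e-04  1.76284701e+00] (array([-0.0003,  0.0007,  0.0362]), array([-0.0005, -0.0002, -0.0005]))
```

Aligned within a millimetre. Insert slowly.

Request:
{"name": "send_rows", "arguments": {
  "targets": [0,0.0006,0.002,0,0,0,-1,0,0.0006,0.004,0,0,0,-1,0,0.0006,0.006,0,0,0,-1,0,0.0006,0.008,0,0,0,-1,0,0.0006,0.01,0,0,0,-1,0,0.0006,0.012,0,0,0,-1,0,0.0006,0.014,0,0,0,-1,0,0.0006,0.014,0,0,0,-1]
}}

```text
clock: 40.93
eef_pos: [604.7, -144.9, 78.2]
tcp_rot: [-3.141, -0.0, 1.763]
contact_force: [0.5, -0.1, -1.6]
opening: 0.177
grasp_force: 48.9
```

Request:
{"name": "send_rows", "arguments": {
  "targets": [0,0,0.002,0,0,0,-1,0,0,0.005,0,0,0,-1,0,0,0.008,0,0,0,-1,0,0,0.011,0,0,0,-1,0,0,0.014,0,0,0,-1,0,0,0.017,0,0,0,-1,0,0,0.018,0,0,0,-1,0,0,0.019,0,0,0,-1,0,0,0.0195,0,0,0,-1]
}}

```text
clock: 41.68
eef_pos: [605.0, -145.0, 59.1]
tcp_rot: [-3.141, -0.0, 1.763]
contact_force: [1.1, -0.6, -0.5]
opening: 0.18
grasp_force: 48.9
```

Request:
{"name": "send_rows", "arguments": {
  "targets": [0,0,0.0007,0,0,0,-1,0,0,0.0014,0,0,0,-1,0,0,0.002,0,0,0,-1,0,0,0.0025,0,0,0,-1,0,0,0.0025,0,0,0,-1]
}}

```text
clock: 42.1
eef_pos: [604.9, -145.0, 56.7]
tcp_rot: [-3.141, -0.0, 1.763]
contact_force: [0.5, 0.9, -1.1]
opening: 0.183
grasp_force: 48.9
```

Request:
{"name": "send_rows", "arguments": {
  "targets": [0,0,0.0005,0,0,0,-1,0,0,0.0005,0,0,0,-1]
}}

```text
clock: 42.27
eef_pos: [605.1, -145.0, 56.3]
tcp_rot: [3.141, 0.0, 1.763]
contact_force: [-0.5, 0.3, -0.9]
opening: 0.183
grasp_force: 49.1
```

Request:
{"name": "send_rows", "arguments": {
  "targets": [0,0,0.0004,0,0,0,-1,0,0,0.0004,0,0,0,-1]
}}

```text
clock: 42.43
eef_pos: [605.1, -145.0, 56.3]
tcp_rot: [3.141, 0.0, 1.763]
contact_force: [-1.7, 0.9, 3.8]
opening: 0.18
grasp_force: 49.7
```

Request:
{"name": "send_rows", "arguments": {
  "targets": [0,0,0.0004,0,0,0,-1,0,0,0.0004,0,0,0,-1]
}}

```text
clock: 42.6
eef_pos: [605.1, -145.0, 56.2]
tcp_rot: [3.141, 0.0, 1.763]
contact_force: [-3.7, 1.0, 8.8]
opening: 0.181
grasp_force: 50.4
```

The shoulder is seated: 8.8 N at exactly the expected height. Hold briefly, then withdraw.

Request:
{"name": "send_rows", "arguments": {
  "targets": [0,0,0,0,0,0,-1,0,0,0,0,0,0,-1,0,0,0,0,0,0,-1,0,0,0,0,0,0,-1,0,0,0,0,0,0,-1,0,0,0,0,0,0,-1]
}}

```text
clock: 43.1
eef_pos: [605.1, -145.0, 56.2]
tcp_rot: [3.141, 0.0, 1.763]
contact_force: [-3.2, 1.1, 8.0]
opening: 0.184
grasp_force: 50.4
```

Request:
{"name": "send_rows", "arguments": {
  "targets": [0,0,-0.004,0,0,0,-1,0,0,-0.01,0,0,0,-1,0,0,-0.02,0,0,0,-1,0,0,-0.035,0,0,0,-1,0,0,-0.055,0,0,0,-1,0,0,-0.08,0,0,0,-1,0,0,-0.1,0,0,0,-1,0,0,-0.115,0,0,0,-1,0,0,-0.115,0,0,0,-1,0,0,-0.115,0,0,0,-1,0,0,-0.115,0,0,0,-1]
}}

```text
clock: 44.02
eef_pos: [604.4, -144.9, 169.7]
tcp_rot: [-3.141, -0.0, 1.763]
contact_force: [-0.7, -1.1, -0.5]
opening: 0.181
grasp_force: 48.9
```

Run:
```python
from h import *
s=r.sense();print(s["eef_pos"],s["tcp_rot"],s["opening"],shift([392.5,-330.5,170],1.457))
```

```text
[ 604.43348392 -144.87393918  169.73863592] [-3.14076241e+00 -3.72253578e-04  1.76285087e+00] 0.181427409542193 (array([-1.418e-01, -2.435e-01, -1.000e-04]), array([-9.000e-04, -2.000e-04,  3.059e-01]))
```

Request:
{"name": "send_rows", "arguments": {
  "targets": [-0.008,-0.014,0,0,0,0.02,-1,-0.022,-0.037,0,0,0,0.05,-1,-0.037,-0.064,0,0,0,0.08,-1,-0.054,-0.093,0,0,0,0.12,-1,-0.071,-0.122,0,0,0,0.16,-1,-0.088,-0.151,0,0,0,0.2,-1,-0.105,-0.18,0,0,0,0.24,-1,-0.12,-0.206,0,0,0,0.27,-1,-0.132,-0.227,0,0,0,0.295,-1,-0.139,-0.239,0,0,0,0.306,-1,-0.142,-0.243,0,0,0,0.306,-1,-0.142,-0.243,0,0,0,0.306,-1]
}}

```text
clock: 45.02
eef_pos: [392.1, -331.1, 169.6]
tcp_rot: [-3.14, -0.001, 1.455]
contact_force: [-0.3, -0.3, -1.2]
opening: 0.176
grasp_force: 49.0
```

Request:
{"name": "send_rows", "arguments": {
  "targets": [0,0,0.03,0,0,0,-1,0,0,0.055,0,0,0,-1,0,0,0.07,0,0,0,-1,0,0,0.075,0,0,0,-1,0,0,0.075,0,0,0,-1,0,0,0.075,0,0,0,-1,0,0,0.075,0,0,0,-1,0,0,0.075,0,0,0,-1,0,0,0.075,0,0,0,-1]
}}

```text
clock: 45.77
eef_pos: [394.2, -331.1, 96.4]
tcp_rot: [3.14, 0.001, 1.457]
contact_force: [-0.1, 0.6, -1.1]
opening: 0.183
grasp_force: 49.1
```

Run:
```python
from h import *
s=r.sense();print(s["eef_pos"],s["tcp_rot"],s["opening"],shift([392.5,-330.5,51.2],1.457))
```

```text
[ 394.15911704 -331.11039938   96.35191907] [3.14014545e+00 9.18506908e-04 1.45692557e+00] 0.1831097248302388 (array([ 0.0005, -0.0018,  0.0451]), array([ 0.0014,  0.0009, -0.0001]))
```

Request:
{"name": "send_rows", "arguments": {
  "targets": [0.0005,-0.0013,0.001,0,0,0,-1,0.0005,-0.0013,0.003,0,0,0,-1,0.0005,-0.0013,0.003,0,0,0,-1,0.0005,-0.0013,0.003,0,0,0,-1]
}}

```text
clock: 46.1
eef_pos: [392.2, -330.1, 92.3]
tcp_rot: [-3.141, -0.0, 1.457]
contact_force: [-0.0, 1.5, -1.8]
opening: 0.177
grasp_force: 49.1
```

Request:
{"name": "send_rows", "arguments": {
  "targets": [0,0,0,0,0,0,-1,0,0,0,0,0,0,-1,0,0,0,0,0,0,-1]
}}

```text
clock: 46.35
eef_pos: [392.4, -330.2, 92.4]
tcp_rot: [3.142, -0.0, 1.457]
contact_force: [-0.7, 0.0, -0.4]
opening: 0.18
grasp_force: 49.1
```

Run:
```python
from h import *
s=r.sense();print(s["eef_pos"],s["tcp_rot"],s["opening"],shift([392.5,-330.5,51.2],1.457))
```

```text
[ 392.35201466 -330.16850758   92.42196885] [ 3.14156216e+00 -1.92845010e-07  1.45677085e+00] 0.18023930326281262 (array([-0.0003,  0.0002,  0.0412]), array([ 0.    , -0.    , -0.0002]))
```

Request:
{"name": "send_rows", "arguments": {
  "targets": [0,0,0.003,0,0,0,-1,0,0,0.006,0,0,0,-1,0,0,0.009,0,0,0,-1,0,0,0.012,0,0,0,-1,0,0,0.015,0,0,0,-1,0,0,0.015,0,0,0,-1]
}}

```text
clock: 46.85
eef_pos: [392.0, -329.8, 76.7]
tcp_rot: [-3.141, -0.001, 1.457]
contact_force: [0.5, 0.2, -1.4]
opening: 0.181
grasp_force: 49.1
```

Request:
{"name": "send_rows", "arguments": {
  "targets": [0,0,0.003,0,0,0,-1,0,0,0.006,0,0,0,-1,0,0,0.01,0,0,0,-1,0,0,0.014,0,0,0,-1,0,0,0.018,0,0,0,-1,0,0,0.021,0,0,0,-1,0,0,0.023,0,0,0,-1,0,0,0.024,0,0,0,-1,0,0,0.0245,0,0,0,-1,0,0,0.025,0,0,0,-1]
}}

```text
clock: 47.68
eef_pos: [392.4, -330.2, 52.4]
tcp_rot: [3.142, 0.0, 1.457]
contact_force: [0.5, -0.7, -1.6]
opening: 0.18
grasp_force: 49.1
```

Request:
{"name": "send_rows", "arguments": {
  "targets": [0,0,0.0005,0,0,0,-1,0,0,0.001,0,0,0,-1,0,0,0.001,0,0,0,-1]
}}

```text
clock: 47.93
eef_pos: [392.4, -330.2, 51.5]
tcp_rot: [3.141, 0.0, 1.457]
contact_force: [0.4, -0.2, -1.0]
opening: 0.18
grasp_force: 49.1
```

Request:
{"name": "send_rows", "arguments": {
  "targets": [0,0,0.0004,0,0,0,-1,0,0,0.0004,0,0,0,-1]
}}

```text
clock: 48.1
eef_pos: [392.4, -330.2, 51.3]
tcp_rot: [3.141, 0.0, 1.457]
contact_force: [0.2, 0.1, 2.6]
opening: 0.183
grasp_force: 49.5
```

Request:
{"name": "send_rows", "arguments": {
  "targets": [0,0,0.0004,0,0,0,-1,0,0,0.0004,0,0,0,-1]
}}

```text
clock: 48.27
eef_pos: [392.4, -330.2, 51.2]
tcp_rot: [3.141, 0.0, 1.457]
contact_force: [-2.6, 2.1, 8.7]
opening: 0.183
grasp_force: 50.5
```

Seated at the original height. Release, rise well clear, and take a final look.

Request:
{"name": "send_rows", "arguments": {
  "targets": [0,0,-0.0005,0,0,0,-1,0,0,-0.0005,0,0,0,-0.2,0,0,-0.0005,0,0,0,0.1,0,0,-0.0005,0,0,0,0.1,0,0,-0.0005,0,0,0,0.1,0,0,-0.0005,0,0,0,0.1]
}}

```text
clock: 48.77
eef_pos: [392.3, -330.1, 51.0]
tcp_rot: [-3.141, -0.0, 1.457]
contact_force: [-0.4, -0.4, 0.3]
opening: 0.55
grasp_force: 0.0
```

Request:
{"name": "send_rows", "arguments": {
  "targets": [0,0,-0.015,0,0,0,0.1,0,0,-0.04,0,0,0,0.1,0,0,-0.075,0,0,0,0.1,0,0,-0.11,0,0,0,0.1,0,0,-0.15,0,0,0,0.1,-0.04,0,-0.18,0,0,0,0.1,-0.06,0,-0.18,0,0,0,0.1,-0.06,0,-0.18,0,0,0,0.1,-0.06,0,-0.18,0,0,0,0.1,-0.06,0,-0.18,0,0,0,0.1,-0.06,0,-0.18,0,0,0,0.1]
}}

```text
clock: 49.68
eef_pos: [385.0, -388.5, 230.0]
tcp_rot: [-3.14, -0.002, 1.457]
contact_force: [-0.6, 1.7, 0.0]
opening: 0.548
grasp_force: 0.0
```

Run:
```python
from h import *
print(r.sense()["eef_pos"])
w=cams.grab_frame("wrist");np.save("w7.npy",w,allow_pickle=True)
t=cams.grab_frame("scene")
a=cv2.resize(w["color"][0:220,180:340],None,fx=2.5,fy=2.5,interpolation=cv2.INTER_CUBIC)
b=cv2.resize(t["color"][150:300,90:400],None,fx=1.25,fy=1.25,interpolation=cv2.INTER_CUBIC)
b=cv2.copyMakeBorder(b,0,a.shape[0]-b.shape[0],0,0,cv2.BORDER_CONSTANT)
cv2.imwrite("pics/fin.png",np.hstack([a,b]));print(np.hstack([a,b]).shape)
```

```text
[ 385.01493345 -388.46916477  230.04107914]
(550, 788, 3)
```

View pics/fin.png

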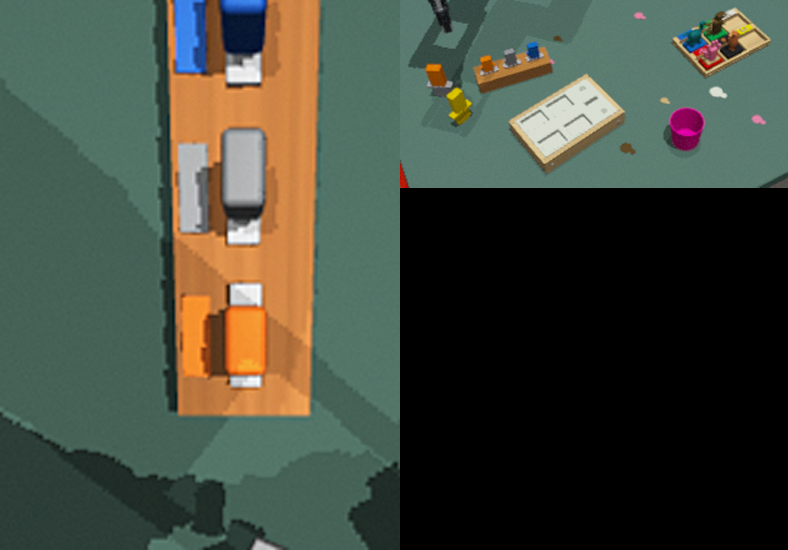

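The orange gauge is home at (245,340). The mould is empty and the four masters stand in the tray at about (715,45). Handing in.

```bash
python3 -c "
from rig import r
print(r.sign_off())"
```

```text
the job is handed in; nothing more can be done
None
```

The job is done and handed in: the four masters present (blue, red, black and green; I saw no yellow or white one) stand in their own slots, the key slot was checked to the shoulder, and the orange gauge is back home.

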